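# Reload the label-roll dispenser at the checkout

## Robot

A 6-joint arm with a two-finger parallel gripper is mounted at the origin on the work surface. World frame = base frame: x ahead of the robot, y to its left, z up, the work surface at z = 0. Lengths are in m, angles in rad, forces in N, time in s.
With the tool pointing down it reaches from about 0.375 to 0.9 m from the base axis. Payload 3.1 kg.
Tool frame: the origin (TCP) lies between the finger pads; the fingertips stand 25 mm ahead of it and the grasp point (between the pads) lies 6 mm ahead of it; y points along the fingers, z is the direction in which the jaws open and shut, and the axes are right-handed (so a half turn about y gives the same grasp; the last joint's range is limited). The gripper opens to 87 mm and grips with 3 to 60 N. Pads are 19 mm wide; open, the fingers measure 117 mm over their backs; the gripper's body (75 mm by 190 mm) begins 51 mm behind the grasp point.
Start: joints at [0.978, 0.527, 1.433, -0, 1.181, -0.178], TCP at [0.252, 0.572, 0.248] pointing down, gripper open.
Joint ranges: [-3.08, 3.08], [-0.75, 2.2], [0.22, 2.44], [-1.43, 4.57], [0, 2.65], [-2.85, 2.85]. Speed limits (rad/s): [2.79, 2.79, 3.14, 3.14, 3.14, 3.14].

## Interface

Orientations are given as a 3x3 rotation matrix whose columns are the frame's x, y, z axes.
In Python, from workcell import ctrl gives the robot as it stands.
- The arm moves only by the shell command python3 -m inch 'ROWS' [FORCE]. ROWS is JSON, a list of rows, each a list of 3 entries, a list of its own where there are three numbers: the opening, from -1 (shut) to 1 (fully open), then the shift along the tool's x, y, z in units of 25 mm (1.0 is 25 mm), then the turn, a rotation vector about the tool's x, y, z in units of 8 degrees (1.0 is 8 degrees). A call has 1 to 10 rows; each row shifts and turns the commanded pose from where the row before left it, along the tool's axes as they then stand; what a row does not reach is not made up. A row lasts 1/10 s, in which the tool goes at most 50 mm and 8.59 degrees, less where a joint would pass 70% of its speed; a pose out of reach is approached as far as the arm can. A call is refused whole if a number of a shift passes 1 or a number of a turn 1, either way. A call with a gripper value outside its range is refused whole. The fingers move at their own pace and stop on an object; FORCE is the grip in N (left out, the last holds). Time passes only in rows, so rows that do not move let the fingers close. It gives the time, the measured TCP pose, the force and the opening at its end, in the units of the state.
- ctrl.get_state(): the state, without advancing time (a new reading comes with each control period).
- ctrl.snapshot(name): name is "side" or "top"; returns a dict with "image" (384x512x3 uint8, blue, green, red), "depth" (384x512 float32, m along the optical axis (not along the pixel's ray), 0 where there is no reading), "mtx" (3x3 intrinsics, pixels), "distortion" ([k1, k2, p1, p2, k3] as OpenCV has them; the pictures are not rectified), "rvec" (rotation vector, rad) and "tvec" (3), from world to camera coordinates, as OpenCV has them. Camera axes: x right, y down, z forward; pixel columns grow to the right and rows downward; lengths in m; the calibration is good to about 2 mm. A picture is of the moment at which its call begins.
- ctrl.finish_job(): hands the job in, once; it reports no verdict.
The state is a dict: "time": time; "q": joint angles; "qvel": joint speeds; "joint_torque": joint torques, N m; "tcp_pos": TCP position; "eef_rot": TCP orientation; "ft_force": force on the tool from outside, world axes, zero at the start; "ft_torque": the same for the moment, N m; "finger_gap": finger opening in m.
Only numpy, scipy, OpenCV 4.12 (cv2) and the standard library are available. Lean on these libraries where they do the work, as an engineer would, in place of code of your own. Each camera call takes 0.05 s, during which the arm holds its last target. There are 200 camera calls.

## Task

Reload the label dispenser on the counter: first throw the spent cardboard core from its bed into the small waste bin, slide the red guide back by its grip, stand every roll from the wooden rack side by side in the bed, and slide the guide up until it holds all the rolls snug against the left cheek with no gaps. Then thread the steel spindle from the right through the right cheek, the guide, the rolls and the left cheek until its blue handle meets the right cheek. Leave the other things on the counter alone.

Things in the scene. Friction and masses are not known exactly. Their poses are not given: they have to be found in the camera images.
- dispenser: label-roll dispenser, fixed. Grey base plate 115 (x) x 190 (y) x 12 mm, from x = -35 to +80 mm; origin on the counter under the middle of the bed; y points along bed and spindle axis to the LEFT cheek. Two upright aluminium cheeks 44 mm wide (x), 10 thick (y), 66 high, inner faces at y = +78 and -78 mm, each with a round 18 mm bore along y at x = 0, z = 42 mm
- bed (a point): bed of the dispenser: this point is mid-way between the cheeks on the bore axis, 42 mm above the counter; axes as the dispenser's. Below it two steel rods, 8 mm thick, lie along y on the base at x = -19 and +19 mm, tops 20 mm above the counter. A roll stood on both rods has its axis on the bore axis and can be pushed along them. Bed open to front and back
- bore_left (a point): centre of the left cheek's bore on its INNER face, the face the first roll is pushed against; 42 mm above the counter, axes as the dispenser's
- bore_right (a point): centre of the right cheek's bore on its OUTER face, where the spindle enters; 166 mm from bore_left along -y; 42 mm above the counter
- guide (a joint): position of the red guide on its rail, m, 0 to 0.112, growing away from the left cheek (to -y). Gap from left cheek to guide = 34 mm + this, so n snug rolls read 0.030 n - 0.034. Stays where left; 2 N slides it, some N more when pushing rolls. Plate 6 mm thick, 52 wide, 21 to 63 mm above the counter, window 26 x 28 mm round the spindle axis, arm to a carriage on the rail at x = 66 mm
- guide_grip (a point): point to pinch on the guide: middle of an upright red block 22 mm (dispenser x) x 14 mm (y), foot 42 and top 76 mm above the counter; the point is 62 mm up, 66 mm behind the spindle axis (+x), 8 mm beyond the plate's roll-side face (-y). Under it a black carriage 24 x 26 mm on the rail (14 mm wide, top 22 mm up). Axes as the dispenser's
- rack: wooden stock rack, fixed: board 86 (x) x 162 (y) x 8 mm, origin centre of its underside. Rolls stand on their rims in a row along y, about 34 mm apart, on two 8 mm rods at x = -19 and +19 mm (tops 16 mm up), roll centres 38 mm above the counter. End stops 32 mm high at y = -77 and +77 mm; open to front and back (x) for fingers
- roll1: full label roll: cylinder 56 mm in diameter, 30 mm wide, about 90 g, yellow labels round its rim, brown core with an open 25 mm bore; rim slightly faceted (12 flats). Origin at its centre, y along its axis (either sense), turn about y arbitrary. Stands on its rim in the rack at the start. Two to four of the four rolls are present, the rest absent
- roll2: as roll1
- roll3: as roll1
- roll4: as roll1
- core: spent cardboard core: tube 30 mm in diameter, 30 mm long, 20 g; origin at its centre, y along its axis. At the start it lies on the base plate between the bed rods by the left cheek, between it and the guide, centre 27 mm above the counter
- spindle: spindle, 140 g, lying level on the counter, axis 7 mm up. Blue handle 60 mm long (y), 22 wide (x), 7 below to 11 mm above the axis; then a steel rod 14 mm in diameter, 188 mm long, the last 8 mm a cone. Origin on the axis amid the handle, 30 mm behind its shoulder; y points to the tip. Handle is wider than the bores: home, the tip is 12 mm beyond the left cheek. Balances 50 mm from the origin
- spindle_tip (a point): end of the spindle's cone, on its axis, 218 mm from the spindle's origin along y
- bin: small grey waste bin, fixed: open round tapering tub 70 mm high, 116 mm across the rim, 93 mm across the foot, wall 3 mm; origin at the centre of its underside
- sanitizer: bystander: clear pump bottle 54 mm in diameter, 170 mm high; leave alone. Origin centre of its underside
- miniature: bystander: small amber bottle 40 mm in diameter, 115 mm high; leave alone. Origin centre of its underside
- pen_pot: bystander: dark pot 72 mm in diameter with pens, 145 mm high; leave alone. Origin centre of its underside
Mind the look-alikes: they are no part of the job. Leave any black, pink or purple look-alike of the roll3 alone.

How it is judged:
On the way, in this order (a step that is already met when the one before it is completed fails the run):
1. the spent core lies in the waste bin (horizontal distance between core and bin below 0.05 m and height (world z) of core below 0.055 m), for 0.2 s.
2. all the rolls stand in the bed and the guide holds them snug against the left cheek (x of roll1 in the frame of bore_left between -0.006 and 0.006 m and z of roll1 in the frame of bore_left between -0.006 and 0.006 m and y of roll1 in the frame of bore_left between -0.145 and -0.01 m and angle between the y axis of each of roll1, roll2, roll3, roll4 and the y axis of dispenser, either way round below 0.12 rad and x of roll2 in the frame of bore_left between -0.006 and 0.006 m and z of roll2 in the frame of bore_left between -0.006 and 0.006 m and y of roll2 in the frame of bore_left between -0.145 and -0.01 m and x of roll3 in the frame of bore_left between -0.006 and 0.006 m and z of roll3 in the frame of bore_left between -0.006 and 0.006 m and y of roll3 in the frame of bore_left between -0.145 and -0.01 m and x of roll4 in the frame of bore_left between -0.006 and 0.006 m and z of roll4 in the frame of bore_left between -0.006 and 0.006 m and y of roll4 in the frame of bore_left between -0.145 and -0.01 m and ((value of joint guide between 0.023 and 0.03 m and (y of roll1 in the frame of bore_left between -0.021 and -0.009 m or y of roll2 in the frame of bore_left between -0.021 and -0.009 m or y of roll3 in the frame of bore_left between -0.021 and -0.009 m or y of roll4 in the frame of bore_left between -0.021 and -0.009 m) and (y of roll1 in the frame of bore_left between -0.051 and -0.039 m or y of roll2 in the frame of bore_left between -0.051 and -0.039 m or y of roll3 in the frame of bore_left between -0.051 and -0.039 m or y of roll4 in the frame of bore_left between -0.051 and -0.039 m) and y of each of roll1, roll2, roll3, roll4 in the frame of bore_left above -0.06 m) or (value of joint guide between 0.053 and 0.06 m and (y of roll1 in the frame of bore_left between -0.021 and -0.009 m or y of roll2 in the frame of bore_left between -0.021 and -0.009 m or y of roll3 in the frame of bore_left between -0.021 and -0.009 m or y of roll4 in the frame of bore_left between -0.021 and -0.009 m) and (y of roll1 in the frame of bore_left between -0.051 and -0.039 m or y of roll2 in the frame of bore_left between -0.051 and -0.039 m or y of roll3 in the frame of bore_left between -0.051 and -0.039 m or y of roll4 in the frame of bore_left between -0.051 and -0.039 m) and (y of roll1 in the frame of bore_left between -0.081 and -0.069 m or y of roll2 in the frame of bore_left between -0.081 and -0.069 m or y of roll3 in the frame of bore_left between -0.081 and -0.069 m or y of roll4 in the frame of bore_left between -0.081 and -0.069 m) and y of each of roll1, roll2, roll3, roll4 in the frame of bore_left above -0.09 m) or (value of joint guide between 0.083 and 0.09 m and (y of roll1 in the frame of bore_left between -0.021 and -0.009 m or y of roll2 in the frame of bore_left between -0.021 and -0.009 m or y of roll3 in the frame of bore_left between -0.021 and -0.009 m or y of roll4 in the frame of bore_left between -0.021 and -0.009 m) and (y of roll1 in the frame of bore_left between -0.051 and -0.039 m or y of roll2 in the frame of bore_left between -0.051 and -0.039 m or y of roll3 in the frame of bore_left between -0.051 and -0.039 m or y of roll4 in the frame of bore_left between -0.051 and -0.039 m) and (y of roll1 in the frame of bore_left between -0.081 and -0.069 m or y of roll2 in the frame of bore_left between -0.081 and -0.069 m or y of roll3 in the frame of bore_left between -0.081 and -0.069 m or y of roll4 in the frame of bore_left between -0.081 and -0.069 m) and (y of roll1 in the frame of bore_left between -0.111 and -0.099 m or y of roll2 in the frame of bore_left between -0.111 and -0.099 m or y of roll3 in the frame of bore_left between -0.111 and -0.099 m or y of roll4 in the frame of bore_left between -0.111 and -0.099 m) and y of each of roll1, roll2, roll3, roll4 in the frame of bore_left above -0.12 m))), for 0.2 s.
3. the spindle runs through both cheeks and the rolls (angle between the y axis of spindle and the y axis of dispenser, either way round below 0.04 rad and y of spindle_tip in the frame of bore_left between 0.014 and 0.03 m and x of spindle_tip in the frame of bore_left between -0.006 and 0.006 m and z of spindle_tip in the frame of bore_left between -0.006 and 0.006 m and x of spindle in the frame of bore_left between -0.006 and 0.006 m and z of spindle in the frame of bore_left between -0.006 and 0.006 m), for 0.2 s.
At the end, for the whole second after the job is handed in: Core in the bin; all rolls in the bed, within 6 mm of the bore axis and of their places side by side from the left cheek; guide gap = rolls' total width -3 to +4 mm; spindle in both bores, tip 4 to 20 mm beyond the left cheek (12 when home); all at rest (all of step 1 and all of step 2 and all of step 3 and linear speed of each of roll1, roll2, roll3, roll4, core, spindle below 0.02 m/s and velocity of joint guide between -0.01 and 0.01 m/s); the robot touches nothing.
It fails at once if the sanitizer is knocked over or pushed more than 3 cm (distance of sanitizer from where it was at the start of the episode above 0.03 m or angle between sanitizer's own z axis and vertical above 0.4 rad).
It fails at once if the miniature is knocked over or pushed more than 3 cm (distance of miniature from where it was at the start of the episode above 0.03 m or angle between miniature's own z axis and vertical above 0.4 rad).
It fails at once if the pen pot is knocked over or pushed more than 3 cm (distance of pen_pot from where it was at the start of the episode above 0.03 m or angle between pen_pot's own z axis and vertical above 0.4 rad).
Of roll1, roll2, roll3, roll4 only 2 to 4 are there at a start; the rules pass over those that are not, and their reading is None.
At some moment in a run one of spindle may be knocked a few centimetres aside while the robot is not near it.
Once in a run the grip may slacken for a moment while it holds something.
It also fails if it takes over 208 s, if anything falls off the work surface, if the arm or the gripper's body presses on something with over 40 N, if the wrist force passes 120 N, or if a joint passes its speed limit or range.

## Working session

There is one attempt and no reset: what is moved stays moved. The work goes in short steps, Python scripts to look and compute and a shell command to move; the robot and the scene stay as the last step left them, time stands still between calls to the robot, and variables do not carry over. Pictures are saved under pics/ and viewed, about 12 in all and at most 16, crops included, and the job is handed in when it is done.

```bash
ls; mkdir -p pics; cat > h.py <<'E'
import numpy as np, cv2
from workcell import ctrl
def snap(n):
    s=ctrl.snapshot(n); s['R']=cv2.Rodrigues(np.array(s['rvec'],float))[0]; s['t']=np.array(s['tvec'],float).ravel(); return s
def pts(s):
    "world xyz for each pixel, from depth"
    h,w=s['depth'].shape; u,v=np.meshgrid(np.arange(w),np.arange(h))
    n=cv2.undistortPoints(np.stack([u,v],-1).reshape(-1,1,2).astype(np.float32),s['mtx'],np.array(s['distortion'])).reshape(h,w,2)
    d=s['depth']; c=np.dstack([n[...,0]*d,n[...,1]*d,d]); P=(c-s['t'])@s['R']; P[d<=0]=np.nan; return P
def ray(s,uv,z):
    n=cv2.undistortPoints(np.array(uv,np.float32).reshape(-1,1,2),s['mtx'],np.array(s['distortion'])).reshape(-1,2)
    d=np.c_[n,np.ones(len(n))]@s['R']; o=-s['R'].T@s['t']; return o+d*((z-o[2])/d[:,2])[:,None]
def proj(s,P): return cv2.projectPoints(np.array(P,float).reshape(-1,1,3),np.array(s['rvec']),np.array(s['tvec']),s['mtx'],np.array(s['distortion']))[0].reshape(-1,2)
E
python3 - <<'E'
from h import *
for n in ['top','side']:
    s=snap(n); cv2.imwrite(f'pics/{n}0.png',s['image']); print(n,-s['R'].T@s['t'],s['R'][2])
    np.save(f'/tmp/{n}0.npy',s,allow_pickle=True)
st=ctrl.get_state(); print(st)
E
```

```text
pics
top [0.44251111 0.08494326 0.95722077] [ 0.1669925  -0.02039586 -0.98574719]
side [ 0.38146179 -0.70896795  0.57207631] [ 0.19746616  0.81583611 -0.5435242 ]
{'time': 0.1, 'q': array([ 9.77475164e-01,  5.28338783e-01,  1.43377138e+00, -2.98171672e-05,
        1.18138252e+00, -1.78527313e-01]), 'qvel': array([-0.00110055, -0.00194556, -0.00263026,  0.00024287, -0.00174985,
       -0.00161172]), 'joint_torque': array([ 1.30460257e-04, -4.40987670e+01, -1.77151537e+01,  6.34584110e-02,
        5.34584722e-02, -3.24676853e-05]), 'tcp_pos': array([0.25152762, 0.57149133, 0.24669147]), 'eef_rot': array([[ 9.15203830e-01, -1.03946428e-03,  4.02989912e-01],
       [-4.02991133e-01, -1.59070732e-03,  9.15202500e-01],
       [-3.10281308e-04, -9.99998195e-01, -1.87471632e-03]]), 'ft_force': array([-0.69717636,  0.2669045 ,  0.08115471]), 'ft_torque': array([-0.01223341, -0.02581657,  0.0156026 ]), 'finger_gap': 0.08680404763619648}
```

View pics/top0.png

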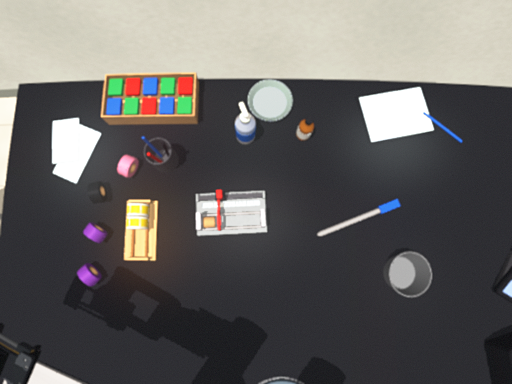

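View pics/side0.png

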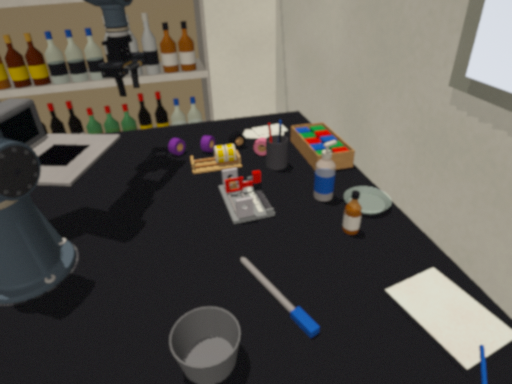

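```bash
python3 - <<'E'
from h import *
s=np.load('/tmp/top0.npy',allow_pickle=True).item(); P=pts(s); im=s['image']
c=np.hstack([cv2.resize(im[180:250,180:280],None,fx=4,fy=4,interpolation=cv2.INTER_CUBIC),cv2.resize(im[190:260,80:180],None,fx=4,fy=4,interpolation=cv2.INTER_CUBIC)])
cv2.imwrite('pics/crop0.png',c)
hsv=cv2.cvtColor(im,cv2.COLOR_BGR2HSV)
def blob(name,lo,hi,roi):
    x0,y0,x1,y1=roi; m=np.zeros(im.shape[:2],np.uint8); m[y0:y1,x0:x1]=cv2.inRange(hsv,lo,hi)[y0:y1,x0:x1]
    n,l,st,ce=cv2.connectedComponentsWithStats(m)
    for i in range(1,n):
        if st[i,4]>15:
            q=P[l==i]; print(name,ce[i].round(1),st[i],np.nanmedian(q,0).round(4),'min',np.nanmin(q,0).round(3),'max',np.nanmax(q,0).round(3))
blob('yellow',(20,90,90),(35,255,255),(115,190,170,270))
blob('red',(0,120,60),(8,255,255),(190,180,275,245))
blob('red2',(172,120,60),(180,255,255),(190,180,275,245))
blob('handle',(100,120,60),(125,255,255),(370,190,410,220))
blob('rod',(0,0,110),(180,80,255),(310,200,382,240))
blob('disp',(0,0,90),(180,60,255),(190,185,275,245))
blob('core',(8,80,60),(22,255,255),(200,210,220,235))
blob('rack',(8,60,60),(20,255,255),(115,190,170,270))
# by height
def hz(name,roi,a,b):
    x0,y0,x1,y1=roi;q=P[y0:y1,x0:x1].reshape(-1,3);q=q[(q[:,2]>a)&(q[:,2]<b)]
    r=cv2.minAreaRect(q[:,:2].astype(np.float32)); print(name,len(q),np.round(r[0],4),np.round(r[1],4),round(r[2],2),q.mean(0).round(4))
hz('base',(185,180,280,245),.006,.09)
hz('cheeks',(185,180,280,245),.055,.072)
hz('bin',(375,240,445,305),.06,.08)
hz('rack',(115,190,170,270),.004,.045)
hz('rolls',(115,190,170,270),.045,.08)
hz('spindle',(305,190,410,245),.005,.03)
hz('sanit',(230,95,265,150),.03,.2)
hz('mini',(290,115,318,145),.03,.13)
hz('pot',(135,130,182,175),.03,.09)
E
```

```text
yellow [135.2 200.7] [128 200  17   3  32] [0.5753 0.3883 0.0312] min [0.572 0.364 0.006] max [0.578 0.416 0.034]
yellow [152.7 233.6] [148 201   9  59 143] [0.482  0.3424 0.0079] min [0.42  0.335 0.003] max [0.578 0.355 0.012]
yellow [132.7 209. ] [126 205  14   9  92] [0.5492 0.3816 0.0639] min [ 0.54   0.366 -0.003] max [0.567 0.424 0.069]
yellow [144.9 209.5] [141 205   8  10  59] [0.5496 0.3539 0.0523] min [0.539 0.349 0.037] max [0.561 0.362 0.061]
yellow [126.9 222. ] [126 218   3   9  23] [0.5178 0.3995 0.055 ] min [0.506 0.394 0.006] max [0.531 0.42  0.063]
yellow [134. 222.] [130 219   9   7  63] [0.5153 0.3773 0.0649] min [0.507 0.366 0.061] max [0.523 0.389 0.068]
yellow [144.  222.5] [141 219   7   8  56] [0.5158 0.3549 0.0529] min [0.505 0.349 0.041] max [0.525 0.361 0.062]
yellow [139.4 241.8] [135 229  11  27 135] [0.4657 0.38   0.0074] min [0.431 0.362 0.002] max [0.5   0.392 0.031]
yellow [132.3 251. ] [125 230  22  30  92] [0.4278 0.404  0.0097] min [0.42  0.351 0.003] max [0.498 0.418 0.036]
yellow [125.  244.5] [125 237   1  16  16] [0.4587 0.4187 0.0071] min [0.
[... 822 characters left out ...]
04] min [ 0.487  0.43  -0.007] max [0.507 0.446 0.004]
base 2952 [0.5457 0.1303] [0.1155 0.1902] 2.69 [0.5442 0.1305 0.021 ]
cheeks 217 [0.5382 0.1299] [0.082 0.175] 0.06 [0.5242 0.1449 0.0642]
bin 305 [ 0.3764 -0.3321] [0.1134 0.1145] 16.62 [ 0.3753 -0.3434  0.0672]
rack 1370 [0.4984 0.3773] [0.2104 0.1281] 3.39 [0.4859 0.3712 0.0123]
rolls 480 [0.5321 0.3772] [0.0538 0.0646] 89.05 [0.5313 0.3732 0.0602]
spindle 511 [ 0.5311 -0.2173] [0.2335 0.1228] 83.2 [ 0.5316 -0.2314  0.014 ]
sanit 554 [0.7671 0.0907] [0.0538 0.0525] 76.46 [0.7592 0.0913 0.1092]
mini 251 [ 0.7692 -0.0725] [0.0391 0.0316] 72.42 [ 0.7653 -0.0709  0.0772]
pot 448 [0.7017 0.3346] [0.1113 0.0698] 73.12 [0.6946 0.3162 0.0621]
```

View pics/crop0.png

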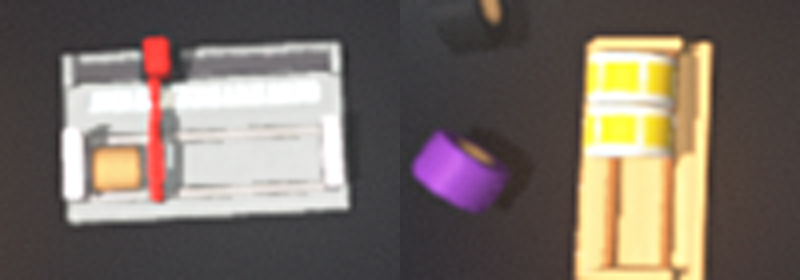

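```bash
python3 - <<'E'
from h import *
s=np.load('/tmp/top0.npy',allow_pickle=True).item(); P=pts(s); im=s['image']; hsv=cv2.cvtColor(im,cv2.COLOR_BGR2HSV)
print('cheeks top',ray(s,[(198.4,220.7),(262.7,217.5)],.066).round(4))
print('rect corners',np.round(ray(s,[(180+64/4,180+54/4),(180+341/4,180+43/4),(180+348/4,180+208/4),(180+70/4,180+222/4)],.012),4))
g=cv2.cvtColor(im,cv2.COLOR_BGR2GRAY)
# spindle axis: rod + handle via rays at their z
for nm,lo,hi,roi,z in [('handle',(100,120,60),(125,255,255),(370,190,410,220),.018),('rod',(0,0,110),(180,80,255),(310,200,379,240),.012)]:
    x0,y0,x1,y1=roi; m=np.zeros(g.shape,np.uint8); m[y0:y1,x0:x1]=cv2.inRange(hsv,lo,hi)[y0:y1,x0:x1]
    v,u=np.nonzero(m); q=ray(s,np.c_[u,v],z)[:,:2]; r=cv2.minAreaRect(q.astype(np.float32)); c=q.mean(0); w,V=np.linalg.eigh(np.cov((q-c).T)); d=V[:,1]*np.sign(V[1,1])
    t=(q-c)@d; print(nm,'mean',c.round(4),'rect',np.round(r[0],4),np.round(r[1],4),'dir',np.degrees(np.arctan2(d[1],d[0])).round(2),'ends',(c+d*t.min()).round(4),(c+d*t.max()).round(4))
m=(P[...,2]>.02)&(P[...,2]<.08); m[:, :377]=0; m[:200]=0
v,u=np.nonzero(cv2.inRange(hsv,(0,0,60),(180,60,255))); 
# base x-lines: cheeks only by height and white
for nm,roi in [('Lcheek',(190,205,203,236)),('Rcheek',(257,205,270,236))]:
    x0,y0,x1,y1=roi; q=P[y0:y1,x0:x1].reshape(-1,3); q=q[(q[:,2]>.05)&(q[:,2]<.075)]; print(nm,len(q),np.round(cv2.minAreaRect(q[:,:2].astype(np.float32)),4) if 0 else (q.mean(0).round(4),q.min(0).round(4),q.max(0).round(4)))
st=ctrl.get_state(); print(st['tcp_pos'].round(4))
E
```

```text
cheeks top [[0.5185 0.2106 0.066 ]
 [0.526  0.046  0.066 ]]
rect corners [[0.5979 0.2262 0.012 ]
 [0.6049 0.0358 0.012 ]
 [0.4917 0.0324 0.012 ]
 [0.4831 0.22   0.012 ]]
handle mean [ 0.5604 -0.3091] rect [ 0.5603 -0.3085] [0.0267 0.0656] dir 110.83 ends [ 0.5718 -0.3392] [ 0.5485 -0.2778]
rod mean [ 0.5164 -0.1917] rect [ 0.5164 -0.1918] [0.0148 0.1892] dir 110.52 ends [ 0.5496 -0.2804] [ 0.4833 -0.1032]
Lcheek 89 (array([0.5189, 0.2119, 0.0645]), array([0.4971, 0.2069, 0.0524]), array([0.5411, 0.2173, 0.0703]))
Rcheek 74 (array([0.5273, 0.0467, 0.0642]), array([0.5051, 0.0424, 0.0514]), array([0.5489, 0.0524, 0.0693]))
[0.2515 0.5715 0.2467]
```

```bash
cat >> h.py <<'E'
from scipy.spatial.transform import Rotation as Ro
O=np.array([.523,.129]); TH=np.radians(2.7); U=np.array([np.cos(TH),np.sin(TH)]); V=np.array([-np.sin(TH),np.cos(TH)])
def D(xd,yd): return O+xd*U+yd*V          # dispenser -> world xy
def go(x,y,z,psi):
    "turn units (tool) to do first, then shift units in the turned axes; z is height of the fingertips"
    st=ctrl.get_state(); p=np.radians(psi); c,s=np.cos(p),np.sin(p); T=np.array([[c,0,-s],[s,0,c],[0,-1,0]])
    rv=Ro.from_matrix(st['eef_rot'].T@T).as_rotvec(); d=T.T@(np.array([x,y,z+.025])-st['tcp_pos'])
    print('t',round(st['time'],1),'tcp',st['tcp_pos'].round(4),'F',np.round(st['ft_force'],1),'gap',round(st['finger_gap'],4),'\n turn',np.degrees(rv).round(2)/8,'shift',(d/.025).round(3))
E
python3 -m inch '[[0.4,[0,0,0],[0,1,0]],[0.4,[0,0,0],[0,1,0]],[0.4,[0,0,0],[0,1,0]],[0.4,[0,0,0],[0,1,0]],[0.4,[0,0,0],[0,1,0]],[0.4,[0,0,0],[0,1,0]],[0.4,[0,0,0],[0,1,0]],[0.4,[0,0,0],[0,0.94,0]],[0.4,[0,0,0],[0,0,0]]]'
python3 -c "
from h import *
go(*D(0,.061),.09,2.7-90)"
```

```text
time: 1.0
tcp_pos: [0.2517, 0.5717, 0.247]
eef_rot: [[0.048, -0.001, 0.999], [-0.999, -0.001, 0.048], [0.001, -1.0, -0.001]]
ft_force: [0.4, 0.2, -0.0]
finger_gap: 0.061
t 1.0 tcp [0.2517 0.5717 0.247 ] F [ 0.4  0.2 -0. ] gap 0.061 
 turn [0.005   0.00375 0.00625] shift [15.761  5.282 10.007]
```

```bash

python3 -m inch '[[0.4,[0.985,0.2,0.625],[0,0,0]],[0.4,[0.985,0.2,0.625],[0,0,0]],[0.4,[0.985,0.2,0.625],[0,0,0]],[0.4,[0.985,0.2,0.625],[0,0,0]],[0.4,[0.985,0.2,0.625],[0,0,0]],[0.4,[0.985,0.2,0.625],[0,0,0]],[0.4,[0.985,0.2,0.625],[0,0,0]],[0.4,[0.985,0.2,0.625],[0,0,0]]]' >/dev/null
python3 -m inch '[[0.4,[0.985,0.46,0.625],[0,0,0]],[0.4,[0.985,0.46,0.625],[0,0,0]],[0.4,[0.985,0.46,0.625],[0,0,0]],[0.4,[0.985,0.46,0.625],[0,0,0]],[0.4,[0.985,0.46,0.625],[0,0,0]],[0.4,[0.985,0.46,0.625],[0,0,0]],[0.4,[0.985,0.46,0.625],[0,0,0]],[0.4,[0.985,0.46,0.625],[0,0,0]],[0.4,[0,0,0],[0,0,0]],[0.4,[0,0,0],[0,0,0]]]'
python3 - <<'E'
from h import *
go(*D(0,.061),.023,2.7-90)
for n in ['top','side']:
    s=snap(n)
    u,v=proj(s,[*D(0,.04),.06])[0].astype(int); print(n,u,v)
    w,h=(50,45)
    cv2.imwrite(f'pics/{n}1.png',cv2.resize(s['image'][v-h:v+h,u-w:u+w],None,fx=5,fy=5,interpolation=cv2.INTER_CUBIC))
a,b=[cv2.imread(f'pics/{n}1.png') for n in ['top','side']]
cv2.imwrite('pics/p1.png',np.hstack([cv2.resize(a,(400,360)),cv2.resize(b,(400,360))]))
E
```

```text
time: 2.8
tcp_pos: [0.5201, 0.1898, 0.1151]
eef_rot: [[0.048, -0.001, 0.999], [-0.999, 0.0, 0.048], [-0.0, -1.0, -0.001]]
ft_force: [-1.5, 0.3, -0.2]
finger_gap: 0.0608
t 2.8 tcp [0.5201 0.1898 0.1151] F [-1.5  0.3 -0.2] gap 0.0608 
 turn [ 0.01     0.0025  -0.00125] shift [-0.006  2.684  0.003]
top 214 219
side 232 177
```

View pics/p1.png

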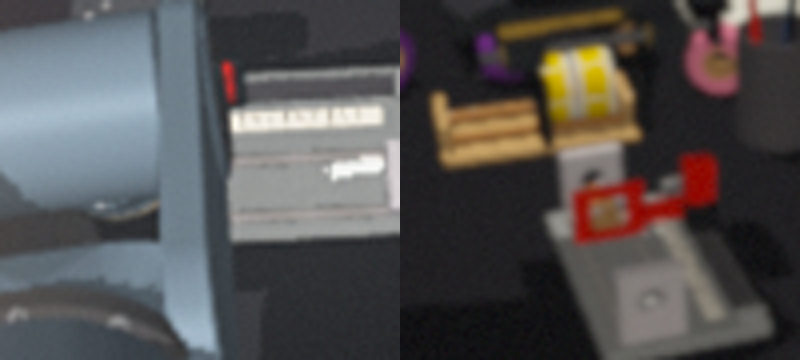

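```bash
python3 - <<'E'
from h import *
s=snap('side'); p=ctrl.get_state()['tcp_pos']; im=s['image'].copy()
print(proj(s,[p,p-[0,0,.025],[*D(0,.061),.03],[*D(0,.078),.066],[.549,.377,.038]]).round(1))
P=pts(s); u,v=proj(s,[p])[0].astype(int); print(P[v-20:v+20:5,u].round(3))
cv2.imwrite('pics/side2.png',cv2.resize(im[40:240,120:360],None,fx=3,fy=3))
E
```

```text
[[229.7 156.3]
 [230.3 164.1]
 [231.9 182.5]
 [229.8 169.2]
 [229.7 151.9]]
[[0.518 0.165 0.189]
 [0.516 0.162 0.176]
 [0.547 0.368 0.064]
 [0.543 0.351 0.054]
 [0.54  0.341 0.041]
 [0.541 0.357 0.015]
 [0.537 0.333 0.008]
 [0.516 0.205 0.061]]
```

View pics/side2.png

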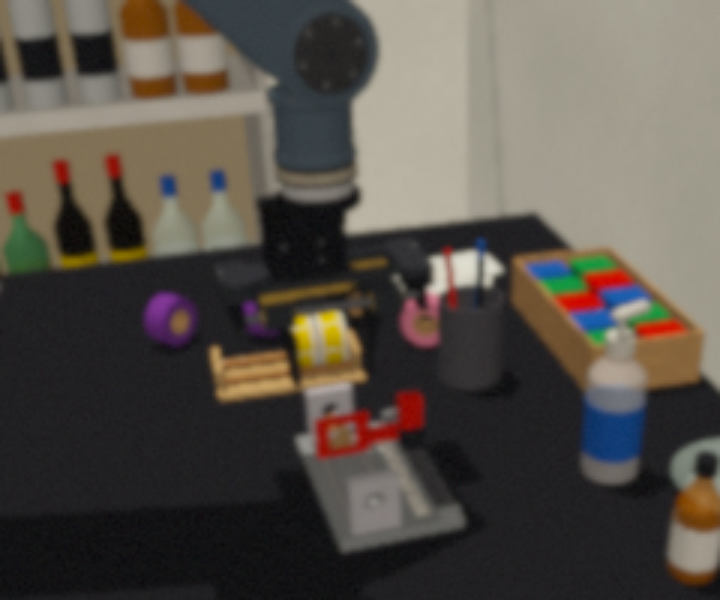

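```bash

python3 -m inch '[[0.4,[0,0.5,0],[0,0,0]],[0.4,[0,0.5,0],[0,0,0]],[0.4,[0,0.5,0],[0,0,0]],[0.4,[0,0.5,0],[0,0,0]],[0.4,[0,0.4,0],[0,0,0]],[0.4,[0,0.25,0],[0,0,0]],[0.4,[0,0,0],[0,0,0]]]'
python3 -m inch '[[-0.6,[0,0,0],[0,0,0]],[-0.6,[0,0,0],[0,0,0]],[-0.6,[0,0,0],[0,0,0]],[-0.6,[0,0,0],[0,0,0]],[-0.6,[0,0,0],[0,0,0]],[-0.6,[0,0,0],[0,0,0]],[-0.6,[0,0,0],[0,0,0]]]' 20
```

```text
time: 3.65
tcp_pos: [0.5196, 0.1901, 0.048]
eef_rot: [[0.047, -0.002, 0.999], [-0.999, -0.0, 0.047], [0.0, -1.0, -0.002]]
ft_force: [0.9, 0.1, -0.3]
finger_gap: 0.0612
time: 4.35
tcp_pos: [0.5204, 0.1903, 0.0496]
eef_rot: [[0.047, 0.001, 0.999], [-0.999, 0.0, 0.047], [-0.0, -1.0, 0.001]]
ft_force: [-0.0, 0.3, 1.6]
finger_gap: 0.0296
```

```bash

python3 -m inch '[[-0.6,[0,-0.4,0],[0,0,0]],[-0.6,[0,-0.8,0],[0,0,0]],[-0.6,[0,-0.9,0],[0,0,0]],[-0.6,[0,-0.9,0],[0,0,0]],[-0.6,[0,-0.9,0],[0,0,0]],[-0.6,[0.4,-0.2,-0.13],[0,0,0]],[-0.6,[0.98,0,-0.32],[0,0,0]],[-0.6,[0.98,0,-0.32],[0,0,0]],[-0.6,[0.98,0,-0.32],[0,0,0]],[-0.6,[0.98,0,-0.32],[0,0,0]]]' 
python3 -m inch '[[-0.6,[0.98,0,-0.32],[0,0,0]],[-0.6,[0.98,0,-0.32],[0,0,0]],[-0.6,[0.98,0,-0.32],[0,0,0]],[-0.6,[0.98,0,-0.32],[0,0,0]],[-0.6,[0.98,0,-0.32],[0,0,0]],[-0.6,[0.98,0,-0.32],[0,0,0]],[-0.6,[0.98,0,-0.32],[0,0,0]],[-0.6,[0.98,0,-0.32],[0,0,0]],[-0.6,[0.98,0,-0.32],[0,0,0]],[-0.6,[0.98,0,-0.32],[0,0,0]]]'
python3 -c "
from h import *
go(.376,-.332,.06,2.7-90)"
```

```text
time: 5.35
tcp_pos: [0.4888, 0.0794, 0.1513]
eef_rot: [[0.048, -0.001, 0.999], [-0.999, -0.0, 0.048], [0.0, -1.0, -0.001]]
ft_force: [0.8, 0.6, -0.3]
finger_gap: 0.0299
time: 6.35
tcp_pos: [0.4204, -0.1687, 0.1514]
eef_rot: [[0.047, -0.001, 0.999], [-0.999, 0.001, 0.047], [-0.001, -1.0, -0.001]]
ft_force: [0.2, -0.5, -0.5]
finger_gap: 0.0297
t 6.3 tcp [ 0.4204 -0.1687  0.1514] F [ 0.2 -0.5 -0.5] gap 0.0297 
 turn [ 0.01    -0.      -0.00625] shift [ 6.439  2.654 -2.081]
```

```bash

python3 -m inch '[[-0.6,[0.92,0,-0.3],[0,0,0]],[-0.6,[0.92,0,-0.3],[0,0,0]],[-0.6,[0.92,0,-0.3],[0,0,0]],[-0.6,[0.92,0,-0.3],[0,0,0]],[-0.6,[0.92,0,-0.3],[0,0,0]],[-0.6,[0.92,0,-0.3],[0,0,0]],[-0.6,[0.92,0.4,-0.3],[0,0,0]],[-0.6,[0,0.8,0],[0,0,0]],[-0.6,[0,0.8,0],[0,0,0]],[-0.6,[0,0.6,0],[0,0,0]]]' 
python3 -m inch '[[-0.6,[0,0,0],[0,0,0]],[-0.1,[0,0,0],[0,0,0]],[-0.1,[0,0,0],[0,0,0]],[-0.1,[0,0,0],[0,0,0]],[-0.1,[0,0,0],[0,0,0]],[-0.1,[0,-0.6,0],[0,0,0]],[-0.1,[0,-0.9,0],[0,0,0]],[-0.1,[0,-0.9,0],[0,0,0]],[-0.1,[-0.4,-0.6,0.3],[0,0,0]],[-0.1,[-0.8,0,0.6],[0,0,0]]]'
python3 - <<'E'
from h import *
go(*D(.066,.078-.034-.008),.1,2.7-90)
s=snap('top'); P=pts(s)
q=P[235:310,370:450].reshape(-1,3); im=s['image'][240:305,375:445]; hsv=cv2.cvtColor(s['image'],cv2.COLOR_BGR2HSV)
m=cv2.inRange(hsv,(8,80,60),(22,255,255)); m[:, :370]=0; m[:235]=0;m[310:]=0; print('core px',m.sum()/255, np.nanmedian(P[m>0],0))
E
```

```text
time: 7.35
tcp_pos: [0.3755, -0.3308, 0.0854]
eef_rot: [[0.046, -0.002, 0.999], [-0.999, 0.002, 0.046], [-0.002, -1.0, -0.001]]
ft_force: [-0.1, -0.2, 0.6]
finger_gap: 0.0298
time: 8.35
tcp_pos: [0.3992, -0.3023, 0.1645]
eef_rot: [[0.045, 0.004, 0.999], [-0.999, -0.006, 0.045], [0.006, -1.0, 0.004]]
ft_force: [-0.0, 0.4, -0.2]
finger_gap: 0.0394
t 8.3 tcp [ 0.3992 -0.3023  0.1645] F [-0.   0.4 -0.2] gap 0.0394 
 turn [-0.02875 -0.01375  0.04125] shift [-18.439   1.579   8.401]
core px 232.0 [ 0.38736009 -0.32162883  0.03349951]
```

```bash

python3 - <<'E'
from h import *
s=np.load('/tmp/top0.npy',allow_pickle=True).item(); hsv=cv2.cvtColor(s['image'],cv2.COLOR_BGR2HSV)
m=cv2.inRange(hsv,(0,120,60),(8,255,255))|cv2.inRange(hsv,(172,120,60),(180,255,255)); P=pts(s)
m[:186]=0;m[202:]=0;m[:,:205]=0;m[:,235:]=0
v,u=np.nonzero(m); v0=v.min(); print(np.c_[np.unique(v,return_counts=True)])
k=v<200; r=ray(s,[(u[k].mean(),v[k].mean())],.07)[0]; print(r, 'expected',D(.066,.036), (r[:2]-O)@U,(r[:2]-O)@V)
q=P[m>0]; q=q[q[:,2]>.06]; print(np.nanmedian(q,0),q.min(0),q.max(0))
E
python3 -m inch '[[-0.1,[-0.97,0,0.44],[0,0,0]],[-0.1,[-0.97,0,0.44],[0,0,0]],[-0.1,[-0.97,0,0.44],[0,0,0]],[-0.1,[-0.97,0,0.44],[0,0,0]],[-0.1,[-0.97,0,0.44],[0,0,0]],[-0.1,[-0.97,0,0.44],[0,0,0]],[-0.1,[-0.97,0,0.44],[0,0,0]],[-0.1,[-0.97,0,0.44],[0,0,0]],[-0.1,[-0.97,0,0.44],[0,0,0]],[-0.1,[-0.97,0,0.44],[0,0,0]]]' >/dev/null
python3 -m inch '[[-0.1,[-0.97,0,0.44],[0,0,0]],[-0.1,[-0.97,0,0.44],[0,0,0]],[-0.1,[-0.97,0,0.44],[0,0,0]],[-0.1,[-0.97,0,0.44],[0,0,0]],[-0.1,[-0.97,0,0.44],[0,0,0]],[-0.1,[-0.97,0,0.44],[0,0,0]],[-0.1,[-0.97,0,0.44],[0,0,0]],[-0.1,[-0.97,0,0.44],[0,0,0]],[-0.1,[-0.97,0,0.44],[0,0,0]]]' >/dev/null
python3 -c "
from h import *
go(*D(.066,.036),.046,2.7-90)"
```

```text
[[189   6]
 [190   8]
 [191   8]
 [192   7]
 [193   7]
 [194   7]
 [195   7]
 [196   7]
 [197   7]
 [198   7]
 [199   5]
 [200   4]
 [201   3]]
[0.58726191 0.15855273 0.07      ] expected [0.5872309  0.16806906] 0.06558269966771149 0.0264927704118827
[0.58617872 0.15917047 0.07502075] [0.57611554 0.15245669 0.06161057] [0.59912468 0.16591385 0.07993346]
t 10.3 tcp [0.5851 0.1711 0.1619] F [0.2 0.5 0.3] gap 0.0391 
 turn [0.      0.00625 0.00125] shift [0.125 3.638 0.08 ]
```

```bash

python3 -m inch '[[-0.1,[0.5,0.5,0.08],[0,0,0]],[-0.1,[0,0.8,0],[0,0,0]],[-0.1,[0,0.8,0],[0,0,0]],[-0.1,[0,0.8,0],[0,0,0]],[-0.1,[0,0.5,0],[0,0,0]],[-0.1,[0,0.24,0],[0,0,0]],[-0.1,[0,0,0],[0,0,0]]]'
python3 -m inch '[[-0.8,[0,0,0],[0,0,0]],[-0.8,[0,0,0],[0,0,0]],[-0.8,[0,0,0],[0,0,0]],[-0.8,[0,0,0],[0,0,0]],[-0.8,[0,0,0],[0,0,0]]]' 25
python3 -c "
from h import *
go(*D(.066,.036-.110),.046,2.7-90)"
```

```text
time: 11.0
tcp_pos: [0.5873, 0.1572, 0.0704]
eef_rot: [[0.047, -0.001, 0.999], [-0.999, -0.0, 0.047], [0.0, -1.0, -0.001]]
ft_force: [0.0, 0.1, 0.9]
finger_gap: 0.0391
time: 11.5
tcp_pos: [0.5873, 0.1577, 0.0714]
eef_rot: [[0.048, -0.0, 0.999], [-0.999, -0.0, 0.048], [0.0, -1.0, -0.0]]
ft_force: [-2.1, -0.8, 5.2]
finger_gap: 0.022
t 11.5 tcp [0.5873 0.1577 0.0714] F [-2.1 -0.8  5.2] gap 0.022 
 turn [0.0025 0.0025 0.    ] shift [3.986 0.018 0.016]
```

```bash

python3 -m inch '[[-0.8,[0.2,0,0],[0,0,0]],[-0.8,[0.4,0,0],[0,0,0]],[-0.8,[0.5,0,0],[0,0,0]],[-0.8,[0.5,0,0],[0,0,0]],[-0.8,[0.5,0,0],[0,0,0]],[-0.8,[0.5,0,0],[0,0,0]],[-0.8,[0.5,0,0],[0,0,0]],[-0.8,[0.4,0,0],[0,0,0]],[-0.8,[0.3,0,0],[0,0,0]],[-0.8,[0,0,0],[0,0,0]]]'
python3 -m inch '[[-0.1,[0,0,0],[0,0,0]],[-0.1,[0,0,0],[0,0,0]],[-0.1,[0,0,0],[0,0,0]],[-0.1,[0,-0.6,0],[0,0,0]],[-0.1,[0,-0.9,0],[0,0,0]],[0.6,[0,-0.9,0],[0,0,0]],[0.6,[0,-0.9,0],[0,0,0]],[0.6,[0,-0.6,0],[0,0,0]]]'
python3 - <<'E'
from h import *
go(.515,.377,.09,0)
s=snap('top'); hsv=cv2.cvtColor(s['image'],cv2.COLOR_BGR2HSV); P=pts(s)
# rack rolls, unobstructed?
q=P[190:270,110:172].reshape(-1,3); q=q[(q[:,2]>.045)&(q[:,2]<.072)]; print(cv2.minAreaRect(q[:,:2].astype(np.float32)),len(q))
for lo,hi in [(.48,.531),(.533,.59)]:
    k=q[(q[:,0]>lo)&(q[:,0]<hi)]; print(k.min(0).round(4),k.max(0).round(4))
cv2.imwrite('pics/top3.png',cv2.resize(s['image'][170:270,100:290],None,fx=4,fy=4,interpolation=cv2.INTER_CUBIC))
E
```

```text
time: 12.5
tcp_pos: [0.5919, 0.0615, 0.0714]
eef_rot: [[0.047, -0.0, 0.999], [-0.999, -0.001, 0.047], [0.001, -1.0, -0.0]]
ft_force: [-2.9, -2.1, 5.2]
finger_gap: 0.0217
time: 13.3
tcp_pos: [0.593, 0.0629, 0.171]
eef_rot: [[0.048, 0.003, 0.999], [-0.999, -0.0, 0.048], [0.0, -1.0, 0.003]]
ft_force: [-0.1, -0.5, 0.4]
finger_gap: 0.0556
t 13.3 tcp [0.593  0.0629 0.171 ] F [-0.1 -0.5  0.4] gap 0.0556 
 turn [ -0.0175  -10.90875   0.02125] shift [-3.12   2.241 12.564]
((0.5321050882339478, 0.3773350715637207), (0.0647592768073082, 0.054169464856386185), 0.0007524651591666043) 480
[0.4997 0.3503 0.0452] [0.5299 0.4044 0.0691]
[0.5341 0.3503 0.0463] [0.5645 0.4032 0.0712]
```

View pics/top3.png

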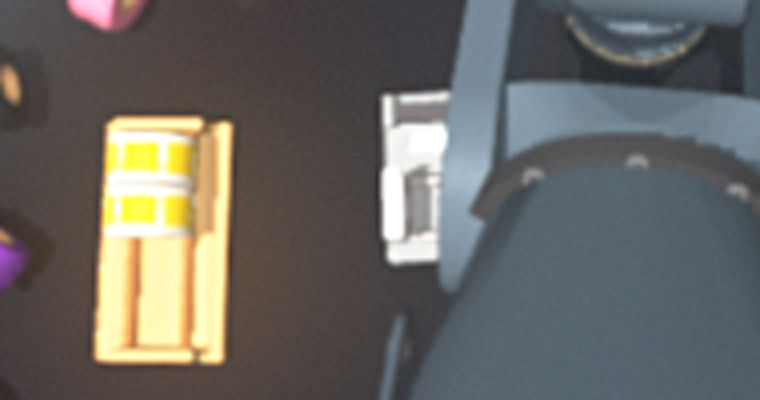

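```bash

python3 -m inch '[[0.6,[0,0,0],[0,-1,0]],[0.6,[0,0,0],[0,-1,0]],[0.6,[0,0,0],[0,-1,0]],[0.6,[0,0,0],[0,-1,0]],[0.6,[0,0,0],[0,-1,0]],[0.6,[0,0,0],[0,-1,0]],[0.6,[0,0,0],[0,-1,0]],[0.6,[0,0,0],[0,-1,0]],[0.6,[0,0,0],[0,-1,0]],[0.6,[0,0,0],[0,-1,0]]]' >/dev/null
python3 -m inch '[[0.6,[0,0,0],[0,-0.72,0]],[0.6,[-0.26,0.1,0.97],[0,0,0]],[0.6,[-0.26,0.1,0.97],[0,0,0]],[0.6,[-0.26,0.1,0.97],[0,0,0]],[0.6,[-0.26,0.1,0.97],[0,0,0]],[0.6,[-0.26,0.1,0.97],[0,0,0]],[0.6,[-0.26,0.1,0.97],[0,0,0]],[0.6,[-0.26,0.1,0.97],[0,0,0]],[0.6,[-0.26,0.1,0.97],[0,0,0]],[0.6,[-0.26,0.1,0.97],[0,0,0]]]' 
python3 -m inch '[[0.6,[-0.26,0.1,0.97],[0,0,0]],[0.6,[-0.26,0.1,0.97],[0,0,0]],[0.6,[-0.26,0.1,0.97],[0,0,0]],[0.6,[0,0,0],[0,0,0]],[0.6,[0,0,0],[0,0,0]]]' >/dev/null
python3 -c "
from h import *
go(.515,.377,.021,-1.5)"
```

```text
time: 15.35
tcp_pos: [0.539, 0.2836, 0.1459]
eef_rot: [[1.0, 0.0, 0.026], [-0.026, 0.0, 1.0], [0.0, -1.0, 0.0]]
ft_force: [-0.1, -0.8, 0.5]
finger_gap: 0.0692
t 15.8 tcp [0.5214 0.3561 0.1383] F [ 0.   0.2 -0.3] gap 0.0695 
 turn [ 0.00375  0.00875 -0.     ] shift [-0.28   3.69   0.831]
```

```bash

python3 -m inch '[[0.6,[-0.28,0.2,0.83],[0,0,0]],[0.6,[0,0.8,0],[0,0,0]],[0.6,[0,0.8,0],[0,0,0]],[0.6,[0,0.8,0],[0,0,0]],[0.6,[0,0.6,0],[0,0,0]],[0.6,[0,0.4,0],[0,0,0]],[0.6,[0,0.09,0],[0,0,0]],[0.6,[0,0,0],[0,0,0]]]'
python3 -m inch '[[0,[0,0,0],[0,0,0]],[0,[0,0,0],[0,0,0]],[0,[0,0,0],[0,0,0]],[0,[0,0,0],[0,0,0]],[0,[0,0,0],[0,0,0]]]' 25
python3 -m inch '[[0,[0,-0.3,0],[0,0,0]],[0,[0,-0.6,0],[0,0,0]],[0,[0,-0.9,0],[0,0,0]],[0,[0,-0.9,0],[0,0,0]],[0,[0,-0.9,0],[0,0,0]],[0,[0,-0.6,0],[0,0,0]],[0,[0,0,0],[0,0,0]]]'
```

```text
time: 16.65
tcp_pos: [0.5157, 0.3764, 0.0461]
eef_rot: [[1.0, 0.0, 0.027], [-0.027, -0.0, 1.0], [0.0, -1.0, -0.0]]
ft_force: [0.5, -0.8, 0.2]
finger_gap: 0.0695
time: 17.15
tcp_pos: [0.5161, 0.3774, 0.0469]
eef_rot: [[1.0, 0.002, 0.027], [-0.027, 0.001, 1.0], [0.002, -1.0, 0.001]]
ft_force: [0.2, 1.4, 3.3]
finger_gap: 0.0559
time: 17.85
tcp_pos: [0.5168, 0.3773, 0.1541]
eef_rot: [[1.0, 0.005, 0.027], [-0.027, 0.002, 1.0], [0.005, -1.0, 0.002]]
ft_force: [0.1, 0.6, -0.8]
finger_gap: 0.056
```

```bash

python3 -m inch '[[0,[0,0,0],[0,1,0]],[0,[0,0,0],[0,1,0]],[0,[0,0,0],[0,1,0]],[0,[0,0,0],[0,1,0]],[0,[0,0,0],[0,1,0]],[0,[0,0,0],[0,1,0]],[0,[0,0,0],[0,1,0]],[0,[0,0,0],[0,1,0]],[0,[0,0,0],[0,1,0]],[0,[0,0,0],[0,1,0]]]' >/dev/null
python3 -m inch '[[0,[0,0,0],[0,0.73,0]],[0,[0,0,0],[0,0,0]]]' >/dev/null
python3 -c "
from h import *
go(*D(0,.057),.09,-87.3)"
```

```text
t 19.1 tcp [0.5147 0.3762 0.1498] F [-0.9  0.1 -0.9] gap 0.0557 
 turn [ 0.01625 -0.0075   0.0075 ] shift [ 7.613  1.394 -0.132]
```

```bash

python3 -m inch '[[0,[0.4,0,0],[0,0,0]],[0,[0.9,0,0],[0,0,0]],[0,[0.9,0,0],[0,0,0]],[0,[0.9,0,0],[0,0,0]],[0,[0.9,0,0],[0,0,0]],[0,[0.9,0,0],[0,0,0]],[0,[0.9,0,0],[0,0,0]],[0,[0.9,0.4,0],[0,0,0]],[0,[0.9,0.5,-0.13],[0,0,0]],[0,[0,0,0],[0,0,0]]]' >/dev/null
python3 -m inch '[[0,[0,0,0],[0,0,0]]]' >/dev/null
python3 -c "
from h import *
go(*D(0,.057),.027,-87.3)"
```

```text
t 20.1 tcp [0.5207 0.1861 0.1283] F [ 0.7  0.3 -0.9] gap 0.056 
 turn [ 0.0075  -0.0125  -0.00125] shift [ 0.004  3.053 -0.015]
```

```bash

python3 -m inch '[[0,[0,0.5,0],[0,0,0]],[0,[0,0.6,0],[0,0,0]],[0,[0,0.6,0],[0,0,0]],[0,[0,0.5,0],[0,0,0]],[0,[0,0.4,0],[0,0,0]],[0,[0,0.3,0],[0,0,0]],[0,[0,0.15,0],[0,0,0]],[0,[0,0,0],[0,0,0]],[0,[0,0,0],[0,0,0]]]'
python3 - <<'E'
from h import *
s=snap('side'); u,v=proj(s,[*D(0,.04),.05])[0].astype(int)
cv2.imwrite('pics/side4.png',cv2.resize(s['image'][v-40:v+40,u-45:u+55],None,fx=6,fy=6,interpolation=cv2.INTER_CUBIC))
E
```

```text
time: 21.05
tcp_pos: [0.5212, 0.1868, 0.0526]
eef_rot: [[0.046, 0.001, 0.999], [-0.999, 0.0, 0.046], [-0.0, -1.0, 0.001]]
ft_force: [0.1, 0.4, -0.3]
finger_gap: 0.0562
```

View pics/side4.png

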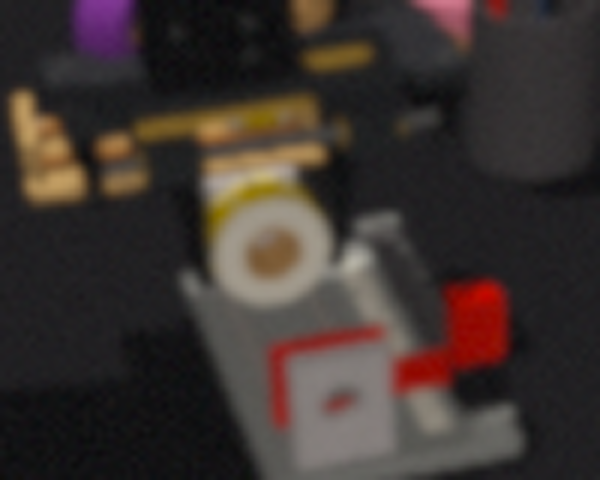

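```bash

python3 -m inch '[[0,[0,0.04,0],[0,0,0]],[0,[0,0,0],[0,0,0]],[0,[0,0,0],[0,0,0]]]'
python3 -m inch '[[0,[0,0.04,0],[0,0,0]],[0,[0,0,0],[0,0,0]],[0,[0,0,0],[0,0,0]]]'
```

```text
time: 21.4
tcp_pos: [0.5213, 0.1868, 0.0518]
eef_rot: [[0.046, 0.001, 0.999], [-0.999, 0.0, 0.046], [-0.0, -1.0, 0.001]]
ft_force: [0.5, -0.5, 2.2]
finger_gap: 0.0557
time: 21.7
tcp_pos: [0.5214, 0.1868, 0.0517]
eef_rot: [[0.046, 0.002, 0.999], [-0.999, 0.0, 0.046], [-0.0, -1.0, 0.002]]
ft_force: [-2.3, -0.2, 9.1]
finger_gap: 0.0561
```

```bash

python3 -m inch '[[0.5,[0,-0.05,0],[0,0,0]],[0.5,[0,0,0],[0,0,0]],[0.5,[0,0,0],[0,0,0]],[0.5,[0,-0.4,0],[0,0,0]],[0.5,[0,-0.7,0],[0,0,0]],[0.5,[0,-0.9,0],[0,0,0]],[0.5,[0,-0.9,0],[0,0,0]],[0.6,[0,-0.9,0],[0,0,0]],[0.6,[0,0,0],[0,0,0]]]'
python3 -m inch '[[0.6,[0,0,0],[0,-1,0]],[0.6,[0,0,0],[0,-1,0]],[0.6,[0,0,0],[0,-1,0]],[0.6,[0,0,0],[0,-1,0]],[0.6,[0,0,0],[0,-1,0]],[0.6,[0,0,0],[0,-1,0]],[0.6,[0,0,0],[0,-1,0]],[0.6,[0,0,0],[0,-1,0]],[0.6,[0,0,0],[0,-1,0]],[0.6,[0,0,0],[0,-1,0]]]' >/dev/null
python3 -m inch '[[0.6,[0,0,0],[0,-0.72,0]],[0.6,[0,0,0],[0,0,0]]]' >/dev/null
python3 - <<'E'
from h import *
go(.549,.377,.09,-1.5)
s=snap('top'); P=pts(s)
q=P[190:270,110:172].reshape(-1,3); q=q[(q[:,2]>.045)&(q[:,2]<.072)]; print(q.min(0),q.max(0),len(q))
E
```

```text
time: 22.6
tcp_pos: [0.523, 0.1871, 0.1498]
eef_rot: [[0.046, 0.007, 0.999], [-0.999, 0.001, 0.046], [-0.001, -1.0, 0.007]]
ft_force: [-0.0, -0.3, 0.3]
finger_gap: 0.0688
t 23.8 tcp [0.5203 0.1866 0.1458] F [ 0.2  0.5 -0.1] gap 0.0697 
 turn [ 0.0025  -0.015   -0.01125] shift [0.947 1.232 7.643]
[0.5342603  0.37902068 0.0488081 ] [0.56331552 0.4031148  0.06814694] 79
```

```bash

python3 -m inch '[[0.6,[0.12,0,0.7],[0,0,0]],[0.6,[0.12,0,0.99],[0,0,0]],[0.6,[0.12,0,0.99],[0,0,0]],[0.6,[0.12,0,0.99],[0,0,0]],[0.6,[0.12,0,0.99],[0,0,0]],[0.6,[0.12,0,0.99],[0,0,0]],[0.6,[0.12,0.3,0.99],[0,0,0]],[0.6,[0.1,0.9,0.99],[0,0,0]],[0.6,[0,0,0],[0,0,0]],[0.6,[0,0,0],[0,0,0]]]' >/dev/null
python3 -c "
from h import *
go(.549,.377,.021,-1.5)"
```

```text
t 24.9 tcp [0.5487 0.3766 0.1153] F [-0.   0.  -0.1] gap 0.0697 
 turn [ 0.01125 -0.01375 -0.0175 ] shift [0.01  2.773 0.016]
```

```bash

python3 -m inch '[[0.6,[0,0.5,0],[0,0,0]],[0.6,[0,0.8,0],[0,0,0]],[0.6,[0,0.7,0],[0,0,0]],[0.6,[0,0.5,0],[0,0,0]],[0.6,[0,0.27,0],[0,0,0]],[0.6,[0,0,0],[0,0,0]]]'
python3 -m inch '[[0,[0,0,0],[0,0,0]],[0,[0,0,0],[0,0,0]],[0,[0,0,0],[0,0,0]],[0,[0,0,0],[0,0,0]],[0,[0,0,0],[0,0,0]]]' 25
python3 -m inch '[[0,[0,-0.3,0],[0,0,0]],[0,[0,-0.6,0],[0,0,0]],[0,[0,-0.9,0],[0,0,0]],[0,[0,-0.9,0],[0,0,0]],[0,[0,-0.9,0],[0,0,0]],[0,[0,-0.6,0],[0,0,0]],[0,[0,0,0],[0,0,0]]]'
python3 -m inch '[[0,[0,0,0],[0,1,0]],[0,[0,0,0],[0,1,0]],[0,[0,0,0],[0,1,0]],[0,[0,0,0],[0,1,0]],[0,[0,0,0],[0,1,0]],[0,[0,0,0],[0,1,0]],[0,[0,0,0],[0,1,0]],[0,[0,0,0],[0,1,0]],[0,[0,0,0],[0,1,0]],[0,[0,0,0],[0,1,0]]]' >/dev/null
python3 -m inch '[[0,[0,0,0],[0,0.72,0]],[0,[0,0,0],[0,0,0]]]' >/dev/null
python3 - <<'E'
from h import *
go(*D(0,.0225),.09,-87.3)
s=snap('top'); P=pts(s)
q=P[185:250,188:275].reshape(-1,3); r=(q[:,:2]-O)@np.c_[U,V]; k=(q[:,2]>.045)&(q[:,2]<.075)&(r[:,1]<.076)&(r[:,1]>-.05)&(abs(r[:,0])<.035)
print('bed roll in disp frame',r[k].min(0),r[k].max(0),q[k,2].max(),k.sum())
E
```

```text
time: 25.45
tcp_pos: [0.5493, 0.376, 0.0464]
eef_rot: [[1.0, -0.002, 0.029], [-0.029, -0.001, 1.0], [-0.002, -1.0, -0.001]]
ft_force: [-0.0, -0.4, -0.5]
finger_gap: 0.0697
time: 25.95
tcp_pos: [0.5504, 0.3773, 0.0482]
eef_rot: [[1.0, 0.002, 0.028], [-0.028, 0.001, 1.0], [0.002, -1.0, 0.001]]
ft_force: [-0.6, 0.5, 2.4]
finger_gap: 0.0558
time: 26.65
tcp_pos: [0.5512, 0.3774, 0.1556]
eef_rot: [[1.0, 0.005, 0.028], [-0.028, 0.002, 1.0], [0.005, -1.0, 0.002]]
ft_force: [0.2, 0.3, -0.8]
finger_gap: 0.0559
t 27.9 tcp [0.5489 0.3763 0.151 ] F [-0.2 -0.1 -1.7] gap 0.0556 
 turn [ 0.0175  -0.00625  0.0075 ] shift [ 8.932  1.441 -1.502]
bed roll in disp frame [-0.02740674  0.04480994] [0.02843175 0.07527346] 0.07251449599711524 270
```

```bash

python3 -m inch '[[0,[0.5,0,-0.1],[0,0,0]],[0,[0.95,0,-0.16],[0,0,0]],[0,[0.95,0,-0.16],[0,0,0]],[0,[0.95,0,-0.16],[0,0,0]],[0,[0.95,0,-0.16],[0,0,0]],[0,[0.95,0,-0.16],[0,0,0]],[0,[0.95,0,-0.16],[0,0,0]],[0,[0.95,0,-0.16],[0,0,0]],[0,[0.95,0,-0.16],[0,0,0]],[0,[0.82,0.4,-0.12],[0,0,0]]]' >/dev/null
python3 -m inch '[[0,[0,0,0],[0,0,0]],[0,[0,0,0],[0,0,0]]]' >/dev/null
python3 -c "
from h import *
go(*D(0.0005,.0225),.027,-87.3)"
```

```text
t 29.1 tcp [0.5222 0.1516 0.1422] F [-0.7 -0.4 -1.3] gap 0.0557 
 turn [ 0.005   -0.015   -0.00125] shift [3.00e-03 3.61e+00 1.10e-02]
```

```bash

python3 -m inch '[[0,[0,0.5,0],[0,0,0]],[0,[0,0.7,0],[0,0,0]],[0,[0,0.7,0],[0,0,0]],[0,[0,0.6,0],[0,0,0]],[0,[0,0.5,0],[0,0,0]],[0,[0,0.4,0],[0,0,0]],[0,[0,0.2,0],[0,0,0]],[0,[0,0,0],[0,0,0]],[0,[0,0,0],[0,0,0]]]'
python3 -m inch '[[0,[0,0.04,0],[0,0,0]],[0,[0,0,0],[0,0,0]],[0,[0,0,0],[0,0,0]]]'
```

```text
time: 30.0
tcp_pos: [0.5223, 0.1525, 0.0524]
eef_rot: [[0.046, -0.0, 0.999], [-0.999, 0.0, 0.046], [-0.0, -1.0, -0.0]]
ft_force: [-1.1, 1.0, 0.2]
finger_gap: 0.0559
time: 30.3
tcp_pos: [0.5224, 0.1525, 0.0522]
eef_rot: [[0.046, 0.0, 0.999], [-0.999, 0.0, 0.046], [-0.0, -1.0, 0.0]]
ft_force: [-2.6, 1.0, 5.6]
finger_gap: 0.0556
```

```bash

python3 -m inch '[[0.5,[0,-0.04,0],[0,0,0]],[0.5,[0,0,0],[0,0,0]],[0.5,[0,0,0],[0,0,0]],[0.5,[0,-0.4,0],[0,0,0]],[0.5,[0,-0.7,0],[0,0,0]],[0.5,[0,-0.9,0],[0,0,0]],[0.5,[0,-0.9,0],[0,0,0]],[0,[0,-0.9,0],[0,0,0]],[-0.1,[0,0,0],[0,0,0]]]'
python3 -c "
from h import *
go(.5919,.0615,.1,-87.3)"
```

```text
time: 31.2
tcp_pos: [0.5248, 0.1525, 0.1507]
eef_rot: [[0.046, 0.007, 0.999], [-0.999, 0.001, 0.046], [-0.0, -1.0, 0.007]]
ft_force: [0.1, -0.1, -0.2]
finger_gap: 0.0558
t 31.2 tcp [0.5248 0.1525 0.1507] F [ 0.1 -0.1 -0.2] gap 0.0558 
 turn [-0.05375 -0.0075  -0.00125] shift [3.763 1.029 2.509]
```

```bash

python3 -m inch '[[-0.1,[0.7,0,0.5],[0,0,0]],[-0.1,[0.8,0,0.5],[0,0,0]],[-0.1,[0.8,0,0.5],[0,0,0]],[-0.1,[0.8,0,0.5],[0,0,0]],[-0.1,[0.66,0,0.5],[0,0,0]],[-0.1,[0,0,0],[0,0,0]],[-0.1,[0,0,0],[0,0,0]]]'
python3 - <<'E'
from h import *
go(.5919,.0615,.046,-87.3)
s=snap('top'); P=pts(s); im=s['image']
q=P[185:250,188:275].reshape(-1,3); r=(q[:,:2]-O)@np.c_[U,V]; k=(q[:,2]>.045)&(q[:,2]<.075)&(r[:,1]<.076)&(r[:,1]>-.02)&(abs(r[:,0])<.035)
print('bed rolls',r[k].min(0),r[k].max(0),q[k,2].max(),k.sum())
s2=snap('side'); u,v=proj(s2,[*D(0,.0),.04])[0].astype(int)
a=cv2.resize(im[175:255,185:285],(500,400),interpolation=cv2.INTER_CUBIC)
b=cv2.resize(s2['image'][v-40:v+40,u-32:u+33],(300,400),interpolation=cv2.INTER_CUBIC)
cv2.imwrite('pics/p5.png',np.hstack([a,b]))
E
```

```text
time: 31.9
tcp_pos: [0.5888, 0.0612, 0.1468]
eef_rot: [[0.045, -0.001, 0.999], [-0.999, 0.001, 0.045], [-0.001, -1.0, -0.001]]
ft_force: [-1.1, 0.2, 0.7]
finger_gap: 0.0392
t 31.9 tcp [0.5888 0.0612 0.1468] F [-1.1  0.2  0.7] gap 0.0392 
 turn [ 0.01  -0.015 -0.005] shift [-0.006  3.033  0.124]
bed rolls [-0.02738906  0.04514072] [0.0281238  0.07535028] 0.0744000883371574 244
```

View pics/p5.png

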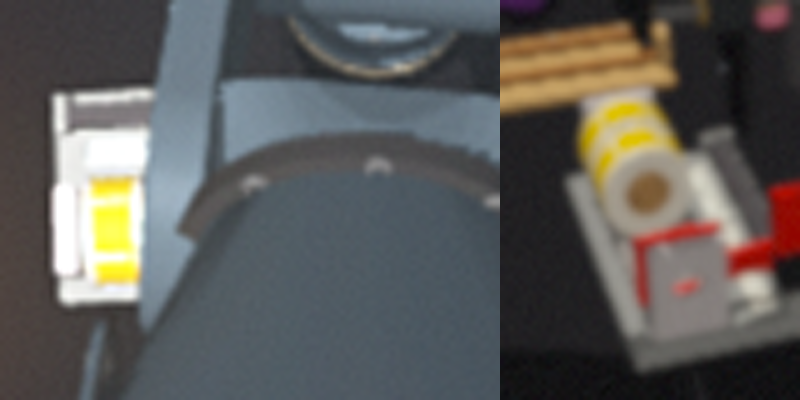

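```bash

python3 -m inch '[[-0.1,[0,0.6,0.12],[0,0,0]],[-0.1,[0,0.9,0],[0,0,0]],[-0.1,[0,0.8,0],[0,0,0]],[-0.1,[0,0.5,0],[0,0,0]],[-0.1,[0,0.23,0],[0,0,0]],[-0.1,[0,0,0],[0,0,0]],[-0.8,[0,0,0],[0,0,0]],[-0.8,[0,0,0],[0,0,0]],[-0.8,[0,0,0],[0,0,0]],[-0.8,[0,0,0],[0,0,0]]]' 40
python3 -m inch '[[-0.8,[0,0,0],[0,0,0]],[-0.8,[-0.2,0,0],[0,0,0]],[-0.8,[-0.4,0,0],[0,0,0]],[-0.8,[-0.4,0,0],[0,0,0]],[-0.8,[-0.4,0,0],[0,0,0]],[-0.8,[-0.4,0,0],[0,0,0]],[-0.8,[-0.3,0,0],[0,0,0]],[-0.8,[-0.2,0,0],[0,0,0]],[-0.8,[0,0,0],[0,0,0]],[-0.8,[0,0,0],[0,0,0]]]'
```

```text
time: 33.0
tcp_pos: [0.5919, 0.0613, 0.0722]
eef_rot: [[0.046, -0.0, 0.999], [-0.999, -0.0, 0.046], [0.0, -1.0, -0.0]]
ft_force: [-2.4, 0.4, 2.5]
finger_gap: 0.0218
time: 34.0
tcp_pos: [0.5891, 0.1195, 0.0722]
eef_rot: [[0.046, -0.001, 0.999], [-0.999, 0.001, 0.046], [-0.001, -1.0, -0.001]]
ft_force: [-3.2, 1.3, 5.0]
finger_gap: 0.0218
```

```bash

python3 -m inch '[[-0.8,[-0.2,0,0],[0,0,0]],[-0.8,[-0.2,0,0],[0,0,0]],[-0.8,[-0.1,0,0],[0,0,0]],[-0.8,[-0.1,0,0],[0,0,0]],[-0.8,[0,0,0],[0,0,0]]]' | sed -n '2p;6p;8p'
python3 -m inch '[[-0.8,[-0.06,0,0],[0,0,0]],[-0.8,[0,0,0],[0,0,0]]]'| sed -n '2p;6p;8p'
python3 -m inch '[[-0.8,[-0.04,0,0],[0,0,0]],[-0.8,[0,0,0],[0,0,0]]]'| sed -n '2p;6p;8p'
```

```text
tcp_pos: [0.5885, 0.1338, 0.0722]
tcp_pos: [0.5884, 0.135, 0.0722]
tcp_pos: [0.5884, 0.1358, 0.0722]
```

```bash

for i in 1; do python3 -m inch '[[-0.8,[-0.06,0,0],[0,0,0]],[-0.8,[0,0,0],[0,0,0]]]'| sed -n '2p;4p'; done
python3 -m inch '[[-0.8,[-0.06,0,0],[0,0,0]],[-0.8,[0,0,0],[0,0,0]]]'| sed -n '2p;4p'
python3 -m inch '[[-0.8,[-0.06,0,0],[0,0,0]],[-0.8,[0,0,0],[0,0,0]]]'| sed -n '2p;4p'
```

```text
tcp_pos: [0.5883, 0.1373, 0.0722]
ft_force: [-3.1, -2.0, 6.1]
tcp_pos: [0.5883, 0.1386, 0.0722]
ft_force: [-2.4, -2.3, 6.0]
tcp_pos: [0.5882, 0.1401, 0.0722]
ft_force: [-2.4, -3.4, 6.7]
```

```bash

python3 -m inch '[[-0.8,[-0.06,0,0],[0,0,0]],[-0.8,[0,0,0],[0,0,0]]]'| sed -n '2p;4p'
python3 -m inch '[[-0.8,[-0.06,0,0],[0,0,0]],[-0.8,[0,0,0],[0,0,0]]]'| sed -n '2p;4p'
```

```text
tcp_pos: [0.5881, 0.1412, 0.0722]
ft_force: [-2.3, -4.4, 6.6]
tcp_pos: [0.5882, 0.1413, 0.0722]
ft_force: [-2.9, -9.5, 5.7]
```

```bash

python3 -m inch '[[-0.8,[-0.03,0,0],[0,0,0]],[-0.8,[0,0,0],[0,0,0]],[-0.1,[0,0,0],[0,0,0]],[-0.1,[0,0,0],[0,0,0]],[-0.1,[0,0,0],[0,0,0]],[-0.1,[0,-0.6,0],[0,0,0]],[-0.1,[0,-0.9,0],[0,0,0]],[-0.1,[0,-0.9,0],[0,0,0]],[-0.1,[0.3,-0.9,0],[0,0,0]],[-0.1,[0.9,-0.5,0],[0,0,0]]]' >/dev/null
python3 -m inch '[[-0.1,[0.95,0,0],[0,0,0]],[-0.1,[0.95,0,0],[0,0,0]],[-0.1,[0.95,0,0],[0,0,0]],[-0.1,[0.95,0,0],[0,0,0]],[-0.1,[0.95,0,0],[0,0,0]],[-0.1,[0.95,0,0],[0,0,0]],[-0.1,[0.95,0,0],[0,0,0]],[-0.1,[0.95,0,0],[0,0,0]],[-0.1,[0.95,0,0],[0,0,0]],[-0.1,[0.95,0,0],[0,0,0]]]' >/dev/null
python3 -m inch '[[-0.1,[0.95,0,-0.9],[0,0,0]],[-0.1,[0.95,0,-0.9],[0,0,0]],[-0.1,[0.95,0,-0.9],[0,0,0]],[-0.1,[0.95,0,-0.9],[0,0,0]],[-0.1,[0.95,0,-0.9],[0,0,0]],[-0.1,[0.95,0,-0.9],[0,0,0]],[-0.1,[0,0,-0.9],[0,0,0]],[-0.1,[0,0,0],[0,0,0]]]' 
cat > bed.py <<'E'
from h import *
import sys
s=snap('top'); P=pts(s); im=s['image']; np.save('/tmp/top_b.npy',s,allow_pickle=True)
hsv=cv2.cvtColor(im,cv2.COLOR_BGR2HSV)
for nm,lo,hi,roi,z in [('handle',(100,120,60),(125,255,255),(290,180,440,260),.018),('rod',(0,0,100),(180,80,255),(285,190,379,250),.012)]:
    x0,y0,x1,y1=roi; m=np.zeros(im.shape[:2],np.uint8); m[y0:y1,x0:x1]=cv2.inRange(hsv,lo,hi)[y0:y1,x0:x1]
    v,u=np.nonzero(m)
    if len(v)<20: print(nm,'none');continue
    q=ray(s,np.c_[u,v],z)[:,:2]; c=q.mean(0); w,E=np.linalg.eigh(np.cov((q-c).T)); d=E[:,1]*np.sign(E[1,1]); t=(q-c)@d
    print(nm,len(v),'mean',c.round(4),'dir',np.degrees(np.arctan2(d[1],d[0])).round(2),'ends',(c+d*t.min()).round(4),(c+d*t.max()).round(4),'width',np.sqrt(w[0]*12).round(4))
q=P[185:250,188:275].reshape(-1,3); r=(q[:,:2]-O)@np.c_[U,V]
k=(q[:,2]>.045)&(q[:,2]<.075)&(r[:,1]<.07)&(r[:,1]>-.06)&(abs(r[:,0])<.035); print('rolls+plate',r[k].min(0),r[k].max(0))
for nm,a,b in [('Lcheek',.074,.095),('Rcheek',-.095,-.074)]:
    k=(q[:,2]>.058)&(q[:,2]<.075)&(r[:,1]<b)&(r[:,1]>a)&(abs(r[:,0])<.03); print(nm,r[k].min(0).round(4),r[k].max(0).round(4),np.median(r[k],0).round(4))
m=cv2.inRange(hsv,(0,120,60),(8,255,255))|cv2.inRange(hsv,(172,120,60),(180,255,255)); m[:186]=0;m[202:]=0;m[:,:195]=0;m[:,285:]=0
v,u=np.nonzero(m); k=v<200; g=ray(s,[(u[k].mean(),v[k].mean())],.07)[0][:2]; print('block disp',(g-O)@U,(g-O)@V)
E
python3 bed.py; python3 - <<'E'
from h import *
s=np.load('/tmp/top_b.npy',allow_pickle=True).item(); s2=snap('side'); u,v=proj(s2,[*D(0,.0),.04])[0].astype(int)
a=cv2.resize(s['image'][180:250,180:280],(500,350),interpolation=cv2.INTER_CUBIC)
b=cv2.resize(s2['image'][v-32:v+38,u-30:u+30],(300,350),interpolation=cv2.INTER_CUBIC)
cv2.imwrite('pics/p6.png',np.hstack([a,b]))
E
```

```text
time: 38.7
tcp_pos: [0.4477, -0.2722, 0.1672]
eef_rot: [[0.043, -0.002, 0.999], [-0.999, 0.001, 0.043], [-0.001, -1.0, -0.002]]
ft_force: [0.2, -0.6, 0.4]
finger_gap: 0.039
handle 176 mean [ 0.5603 -0.305 ] dir 117.02 ends [ 0.5766 -0.337 ] [ 0.5464 -0.2778] width 0.0241
rod 371 mean [ 0.5161 -0.1903] dir 110.64 ends [ 0.55   -0.2802] [ 0.4833 -0.1032] width 0.0154
rolls+plate [-0.02808451  0.01230867] [0.02828013 0.06980372]
Lcheek [-0.022   0.0742] [0.025  0.0887] [0.0003 0.0812]
Rcheek [-0.0202 -0.0877] [ 0.0223 -0.0777] [ 0.0005 -0.0827]
block disp 0.06527701924411518 0.010349343790078668
```

View pics/p6.png

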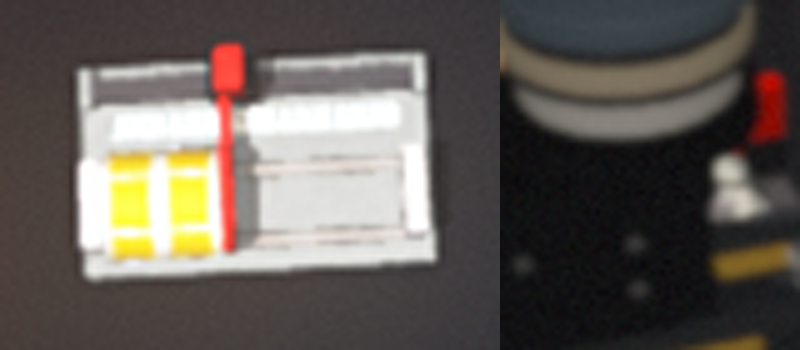

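```bash

python3 -m inch '[[-0.1,[0,0,0],[0,-0.9,0]],[-0.1,[0,0,0],[0,-0.9,0]],[-0.1,[0,0,0],[0,-0.46,0]],[-0.1,[0,0,0],[0,0,0]]]' >/dev/null
python3 -c "
from h import *
go(.5547,-.2945,.06,-69.4)"
```

```text
t 39.2 tcp [ 0.4515 -0.2719  0.167 ] F [ 0.6 -0.1 -0.6] gap 0.0386 
 turn [-0.0075   0.02625  0.01   ] shift [2.298 3.28  3.546]
```

```bash

python3 -m inch '[[-0.1,[0.38,0.3,0.6],[0,0,0]],[-0.1,[0.38,0.5,0.6],[0,0,0]],[-0.1,[0.38,0.6,0.6],[0,0,0]],[-0.1,[0.38,0.7,0.6],[0,0,0]],[-0.1,[0.38,0.7,0.6],[0,0,0]],[-0.1,[0.38,0.48,0.55],[0,0,0]],[-0.1,[0,0,0],[0,0,0]],[-0.1,[0,0,0],[0,0,0]]]' >/dev/null
python3 - <<'E'
from h import *
go(.5547,-.2945,.003,-69.4)
s=snap('side'); hsv=cv2.cvtColor(s['image'],cv2.COLOR_BGR2HSV)
p=ctrl.get_state()['tcp_pos']; print(proj(s,[p,[.5603,-.3085,.018],[.55,-.2804,.018]]).round(1))
u,v=proj(s,[p])[0].astype(int)
cv2.imwrite('pics/side7.png',cv2.resize(s['image'][v-60:v+70,u-90:u+70],None,fx=4,fy=4,interpolation=cv2.INTER_CUBIC))
E
```

```text
t 40.0 tcp [ 0.5533 -0.2935  0.0845] F [0.  0.6 0.3] gap 0.0392 
 turn [ 0.00375  0.0175  -0.005  ] shift [0.058 2.258 0.038]
[[299.3 287.1]
 [304.3 317. ]
 [294.1 306.6]]
```

View pics/side7.png

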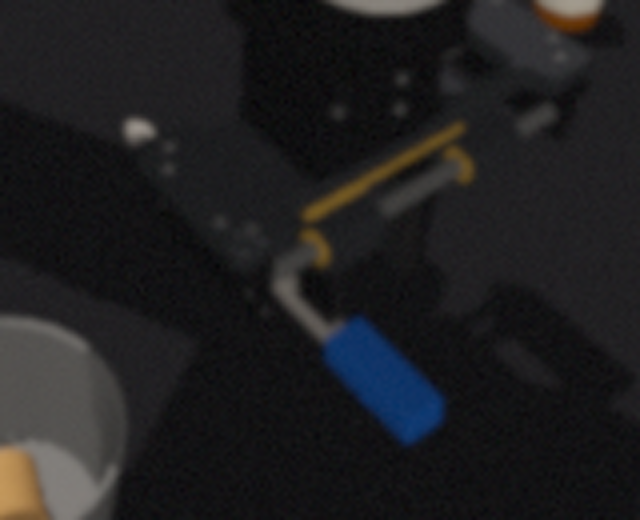

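```bash

python3 -m inch '[[-0.1,[0.06,0.4,0.04],[0,0,0]],[-0.1,[0,0.5,0],[0,0,0]],[-0.1,[0,0.5,0],[0,0,0]],[-0.1,[0,0.4,0],[0,0,0]],[-0.1,[0,0.3,0],[0,0,0]],[-0.1,[0,0.15,0],[0,0,0]],[-0.1,[0,0,0],[0,0,0]]]'
python3 -m inch '[[-0.8,[0,0,0],[0,0,0]],[-0.8,[0,0,0],[0,0,0]],[-0.8,[0,0,0],[0,0,0]],[-0.8,[0,0,0],[0,0,0]],[-0.8,[0,0,0],[0,0,0]]]' 45
```

```text
time: 40.75
tcp_pos: [0.5542, -0.295, 0.0274]
eef_rot: [[0.354, -0.001, 0.935], [-0.935, 0.001, 0.354], [-0.001, -1.0, -0.001]]
ft_force: [1.0, -0.6, 0.5]
finger_gap: 0.0394
time: 41.25
tcp_pos: [0.5549, -0.2954, 0.0288]
eef_rot: [[0.354, 0.001, 0.935], [-0.935, -0.001, 0.354], [0.001, -1.0, 0.001]]
ft_force: [-0.3, 1.0, 2.6]
finger_gap: 0.0217
```

```bash

python3 -m inch '[[-0.8,[0,-0.2,0],[0,0,0]],[-0.8,[0,-0.4,0],[0,0,0]],[-0.8,[0,-0.5,0],[0,0,0]],[-0.8,[0,-0.5,0],[0,0,0]],[-0.8,[0,-0.4,0],[0,0,0]],[-0.8,[0,0,0],[0,0.75,0]],[-0.8,[0,0,0],[0,0.75,0]],[-0.8,[0,0,0],[0,0.74,0]],[-0.8,[0,0,0],[0,0,0]],[-0.8,[0,0,0],[0,0,0]]]'
python3 -c "
from h import *
go(*D(.0004,-.312),.0638-.025,-87.3)"
```

```text
time: 42.25
tcp_pos: [0.5547, -0.2953, 0.0789]
eef_rot: [[0.051, 0.0, 0.999], [-0.999, -0.0, 0.051], [0.0, -1.0, 0.0]]
ft_force: [-0.1, 0.4, -1.4]
finger_gap: 0.0214
t 42.2 tcp [ 0.5547 -0.2953  0.0789] F [-0.1  0.4 -1.4] gap 0.0214 
 turn [-0.0025   0.0275   0.00375] shift [-4.534  0.603 -0.45 ]
```

```bash

python3 -m inch '[[-0.8,[-0.4,0,-0.05],[0,0.03,0]],[-0.8,[-0.6,0.1,-0.05],[0,0,0]],[-0.8,[-0.6,0.1,-0.05],[0,0,0]],[-0.8,[-0.6,0.1,-0.05],[0,0,0]],[-0.8,[-0.6,0.1,-0.05],[0,0,0]],[-0.8,[-0.6,0.1,-0.05],[0,0,0]],[-0.8,[-0.6,0.1,-0.05],[0,0,0]],[-0.8,[-0.5,0,-0.1],[0,0,0]],[-0.8,[0,0,0],[0,0,0]],[-0.8,[0,0,0],[0,0,0]]]' 
cat > sp.py <<'E'
from h import *
go(*D(.0004,-.312),.0638-.025,-87.3)
s=snap('top'); P=pts(s); im=s['image']; g=cv2.cvtColor(im,cv2.COLOR_BGR2GRAY)
q=P[170:260,255:340].reshape(-1,3); r=(q[:,:2]-O)@np.c_[U,V]
k=(q[:,2]>.03)&(q[:,2]<.06)&(r[:,1]<-.098)&(r[:,1]>-.25)&(abs(r[:,0])<.04)
print('n',k.sum())
for a in np.arange(-.25,-.1,.02):
    j=k&(r[:,1]>a)&(r[:,1]<a+.02)
    if j.sum()>3: print(round(a+.01,2),'n',j.sum(),'x',r[j,0].mean().round(4),(r[j,0].min().round(4),r[j,0].max().round(4)),'ztop',np.percentile(q[j,2],[50,90]).round(4),'ymax',r[j,1].max().round(4))
s2=snap('side')
# rod edges in both views near axis: project expected axis, sample brightness across
for nm,S in [('top',s),('side',s2)]:
    G=cv2.cvtColor(S['image'],cv2.COLOR_BGR2GRAY).astype(np.float32)
    for yd in (-.21,-.17,-.13,-.115):
        A=np.array([*D(0,yd),.042]); 
        # across direction: x for top, z for side
        off=np.arange(-.03,.0301,.0005); ax=np.array([*U,0]) if nm=='top' else np.array([0,0,1.])
        uv=proj(S,A+off[:,None]*ax).astype(np.float32); val=cv2.remap(G,uv[:,0],uv[:,1],cv2.INTER_LINEAR).ravel()
        th=(val.max()+np.percentile(val,20))/2; ok=off[val>th]; print(nm,yd,'centre',ok.mean().round(4),'range',ok.min().round(4),ok.max().round(4),'val',val.max().round(),np.percentile(val,20).round())
u,v=proj(s2,[*D(0,-.15),.042])[0].astype(int); a=s2['image'][v-50:v+50,u-60:u+60]
u,v=proj(s,[*D(0,-.15),.042])[0].astype(int); b=s['image'][v-50:v+50,u-60:u+60]
import sys
cv2.imwrite('pics/'+sys.argv[1],cv2.resize(np.hstack([a,b]),(790,330),interpolation=cv2.INTER_CUBIC))
E
python3 sp.py p8.png
```

```text
time: 43.25
tcp_pos: [0.5387, -0.1834, 0.0635]
eef_rot: [[0.045, 0.001, 0.999], [-0.999, -0.001, 0.045], [0.001, -1.0, 0.001]]
ft_force: [-0.4, -0.6, -1.8]
finger_gap: 0.0215
t 43.2 tcp [ 0.5387 -0.1834  0.0635] F [-0.4 -0.6 -1.8] gap 0.0215 
 turn [-0.005   -0.01375  0.005  ] shift [-0.031 -0.013 -0.021]
n 173
-0.2 n 17 x 0.0026 (np.float64(-0.0036), np.float64(0.0073)) ztop [0.0467 0.0492] ymax -0.1901
-0.18 n 40 x 0.0016 (np.float64(-0.0051), np.float64(0.0084)) ztop [0.0468 0.0497] ymax -0.1713
-0.16 n 41 x 0.0011 (np.float64(-0.0047), np.float64(0.0085)) ztop [0.0465 0.049 ] ymax -0.1503
-0.14 n 36 x 0.002 (np.float64(-0.0038), np.float64(0.0079)) ztop [0.0467 0.0492] ymax -0.1302
-0.12 n 39 x 0.0019 (np.float64(-0.0048), np.float64(0.0088)) ztop [0.0459 0.0486] ymax -0.1113
top -0.21 centre -0.0013 range -0.03 0.03 val 56.0 48.0
top -0.17 centre 0.0013 range -0.0045 0.007 val 232.0 58.0
top -0.13 centre 0.002 range -0.004 0.008 val 230.0 62.0
top -0.115 centre 0.0023 range -0.003 0.0075 val 225.0 63.0
side -0.21 centre -0.0202 range -0.027 -0.0135 val 94.0 16.0
side -0.17 centre -0.0012 range -0.03 0.0215 val 19.0 15.0
side -0.13 centre 0.0065 range -0.027 0.03 val 16.0 11.0
side -0.115 centre 0.0169 range -0.0065 0.0295 val 20.0 14.0
```

View pics/p8.png

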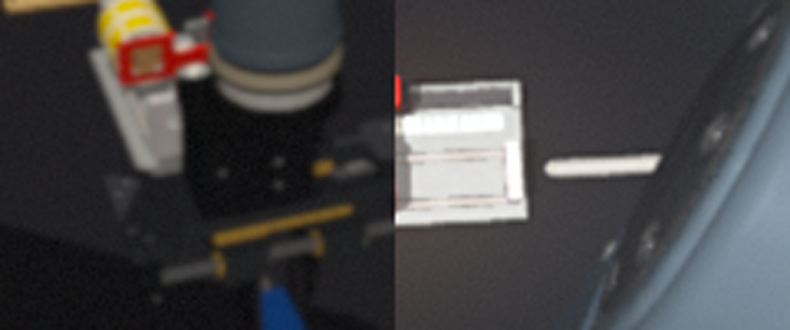

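```bash

python3 -m inch '[[-0.8,[0,0,-0.03],[0,-0.03,0.05]],[-0.8,[0,0,0],[0,0,0]],[-0.8,[0,0,0],[0,0,0]]]' 
python3 sp.py p9.png | grep -v side
```

```text
time: 43.65
tcp_pos: [0.5376, -0.184, 0.0633]
eef_rot: [[0.048, -0.0, 0.999], [-0.999, 0.007, 0.048], [-0.007, -1.0, 0.0]]
ft_force: [0.2, -0.1, -0.6]
finger_gap: 0.0215
t 43.6 tcp [ 0.5376 -0.184   0.0633] F [ 0.2 -0.1 -0.6] gap 0.0215 
 turn [-0.00125  0.00625 -0.04875] shift [-0.052 -0.019  0.023]
n 185
-0.2 n 33 x 0.0004 (np.float64(-0.0066), np.float64(0.0068)) ztop [0.0473 0.0502] ymax -0.19
-0.18 n 36 x -0.0005 (np.float64(-0.006), np.float64(0.0053)) ztop [0.0477 0.0509] ymax -0.1715
-0.16 n 43 x 0.0002 (np.float64(-0.0065), np.float64(0.0066)) ztop [0.048  0.0499] ymax -0.1502
-0.14 n 38 x 0.0 (np.float64(-0.0062), np.float64(0.0072)) ztop [0.048  0.0508] ymax -0.1315
-0.12 n 35 x 0.0001 (np.float64(-0.0055), np.float64(0.0059)) ztop [0.0476 0.0506] ymax -0.1111
top -0.21 centre 0.0048 range 0.002 0.0075 val 94.0 49.0
top -0.17 centre 0.0003 range -0.006 0.0065 val 232.0 57.0
top -0.13 centre 0.0 range -0.006 0.006 val 234.0 62.0
top -0.115 centre 0.0005 range -0.004 0.005 val 228.0 64.0
```

```bash

python3 -m inch '[[-0.8,[-0.2,0,0],[0,0,0]],[-0.8,[-0.3,0,0],[0,0,0]],[-0.8,[-0.3,0,0],[0,0,0]],[-0.8,[-0.2,0.01,0],[0,0,0]],[-0.8,[0,0,0],[0,0,0]]]' | sed -n '2p;4p'
python3 -m inch '[[-0.8,[-0.2,0,0],[0,0,0]],[-0.8,[-0.2,0,0],[0,0,0]],[-0.8,[-0.2,0.005,0],[0,0,0]],[-0.8,[0,0,0],[0,0,0]]]' | sed -n '2p;4p;5p'
python3 -c "
from h import *
print(ctrl.get_state()['ft_torque'].round(2)); go(*D(.0,-.312),.0638-.025,-87.3)"
```

```text
tcp_pos: [0.536, -0.1571, 0.0632]
ft_force: [-0.9, -0.1, -2.1]
tcp_pos: [0.5353, -0.1426, 0.0631]
ft_force: [0.7, -0.5, -1.3]
finger_gap: 0.0214
[-0.21  0.03  0.01]
t 44.6 tcp [ 0.5353 -0.1426  0.0631] F [ 0.7 -0.5 -1.3] gap 0.0214 
 turn [ 0.005    0.0175  -0.05375] shift [ 1.606 -0.026  0.022]
```

```bash

python3 -m inch '[[-0.8,[-0.3,0,0],[0,0,0]],[-0.8,[-0.4,0.005,0],[0,0,0]],[-0.8,[-0.4,0,0],[0,0,0]],[-0.8,[-0.4,0.005,0],[0,0,0]],[-0.8,[-0.4,0,0],[0,0,0]],[-0.8,[-0.4,0.005,0],[0,0,0]],[-0.8,[-0.3,0,0],[0,0,0]],[-0.8,[0,0,0],[0,0,0]]]' | sed -n '2p;4p'
python3 -m inch '[[-0.8,[-0.2,0,0],[0,0,0]],[-0.8,[-0.2,0,0],[0,0,0]],[-0.8,[-0.2,0.005,0],[0,0,0]],[-0.8,[0,0,0],[0,0,0]]]' | sed -n '2p;4p;5p'
python3 sp.py p10.png | grep -v -e side -e 'top '
```

```text
tcp_pos: [0.5321, -0.0772, 0.0633]
ft_force: [-0.2, 0.6, -1.0]
tcp_pos: [0.5314, -0.0629, 0.0632]
ft_force: [-0.5, 0.6, -1.5]
finger_gap: 0.0212
t 45.9 tcp [ 0.5314 -0.0629  0.0632] F [-0.5  0.6 -1.5] gap 0.0212 
 turn [ 0.00375  0.01625 -0.0525 ] shift [ 4.796 -0.024  0.042]
n 0
```

View pics/p10.png

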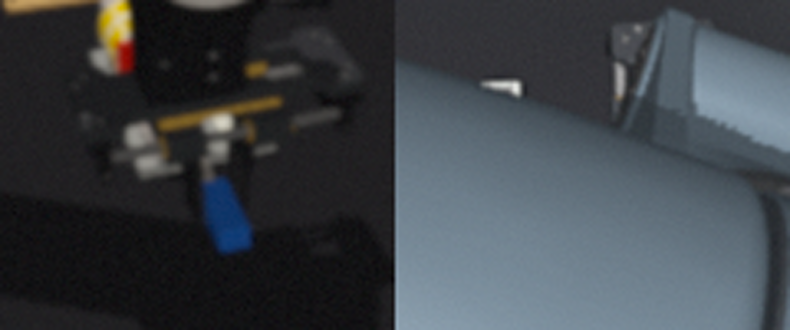

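```bash

python3 -m inch '[[-0.8,[-0.2,0,0.02],[0,0,0]],[-0.8,[-0.3,0,0],[0,0,0]],[-0.8,[-0.3,0.01,0],[0,0,0]],[-0.8,[-0.3,0,0],[0,0,0]],[-0.8,[-0.3,0,0],[0,0,0]],[-0.8,[-0.3,0,0],[0,0,0]],[-0.8,[-0.3,0.01,0],[0,0,0]],[-0.8,[0,0,0],[0,0,0]]]' | sed -n '2p;4p'
python3 -m inch '[[-0.8,[-0.2,0,0],[0,0,0]],[-0.8,[-0.2,0,0],[0,0,0]],[-0.8,[0,0.005,0],[0,0,0]],[-0.8,[0,0,0],[0,0,0]]]' | sed -n '2p;4p;5p'
python3 -m inch '[[-0.8,[-0.15,0,0],[0,0,0]],[-0.8,[-0.15,0,0],[0,0,0]],[-0.8,[-0.1,0,0],[0,0,0]],[-0.8,[0,0,0],[0,0,0]]]' | sed -n '2p;4p;5p'
python3 -c "
from h import *
print(ctrl.get_state()['ft_torque'].round(2)); go(*D(.0,-.104),.0638-.025,-87.3)"
```

```text
tcp_pos: [0.5294, -0.0124, 0.0631]
ft_force: [-0.2, -1.0, -1.3]
tcp_pos: [0.5293, -0.0036, 0.063]
ft_force: [0.6, 0.3, -0.9]
finger_gap: 0.0214
tcp_pos: [0.5286, 0.0068, 0.0631]
ft_force: [-0.2, 0.0, -1.2]
finger_gap: 0.0217
[-0.15  0.11  0.01]
t 47.5 tcp [0.5286 0.0068 0.0631] F [-0.2  0.  -1.2] gap 0.0217 
 turn [ 0.00125  0.01625 -0.05125] shift [-0.732 -0.027  0.005]
```

```bash

python3 -m inch '[[-0.8,[-0.15,0,0],[0,0,0]],[-0.8,[-0.15,0,0],[0,0,0]],[-0.8,[-0.15,0,0],[0,0,0]],[-0.8,[-0.1,0.005,0],[0,0,0]],[-0.8,[0,0,0],[0,0,0]]]' | sed -n '2p;4p'
python3 -m inch '[[-0.8,[-0.06,0,0],[0,0,0]],[-0.8,[0,0,0],[0,0,0]]]' | sed -n '2p;4p'
python3 -m inch '[[-0.8,[-0.06,0,0],[0,0,0]],[-0.8,[0,0,0],[0,0,0]]]' | sed -n '2p;4p'
python3 -m inch '[[-0.8,[-0.04,0,0],[0,0,0]],[-0.8,[0,0,0],[0,0,0]]]' | sed -n '2p;4p'
```

```text
tcp_pos: [0.528, 0.0206, 0.0631]
ft_force: [-0.1, -0.5, -0.8]
tcp_pos: [0.528, 0.0217, 0.0631]
ft_force: [-0.4, -0.5, -0.6]
tcp_pos: [0.528, 0.0232, 0.0631]
ft_force: [-0.4, 0.2, -1.6]
tcp_pos: [0.5279, 0.0242, 0.0631]
ft_force: [-0.8, -0.2, -1.7]
```

```bash

python3 -m inch '[[-0.8,[-0.05,0,0],[0,0,0]],[-0.8,[0,0,0],[0,0,0]]]' | sed -n '2p;4p'
python3 -m inch '[[-0.8,[-0.05,0,0],[0,0,0]],[-0.8,[0,0,0],[0,0,0]]]' | sed -n '2p;4p'
python3 - <<'E'
from h import *
s2=snap('side'); u,v=proj(s2,[*D(0,0),.042])[0].astype(int); a=s2['image'][v-40:v+40,u-50:u+60]
cv2.imwrite('pics/p11.png',cv2.resize(a,None,fx=6,fy=6,interpolation=cv2.INTER_CUBIC))
E
```

```text
tcp_pos: [0.5278, 0.0255, 0.0631]
ft_force: [0.2, 0.1, -1.4]
tcp_pos: [0.5279, 0.0262, 0.0632]
ft_force: [-0.4, -3.1, -1.4]
```

View pics/p11.png

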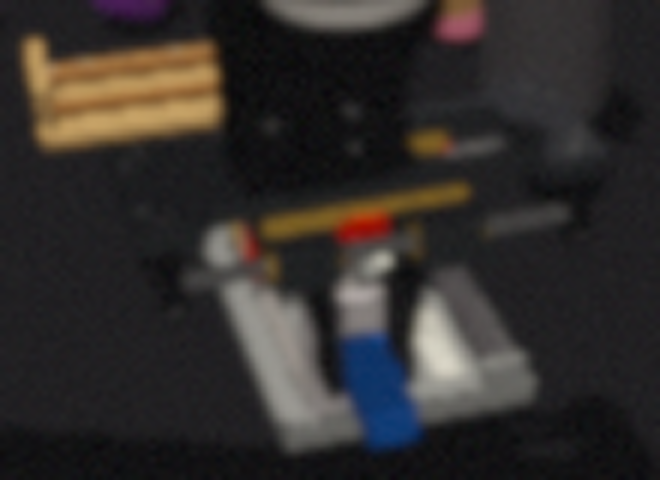

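```bash

python3 -m inch '[[-0.8,[-0.04,0,0],[0,0,0]],[-0.8,[0,0,0],[0,0,0]]]' | sed -n '2p;4p'
python3 -m inch '[[-0.8,[0,0.06,0],[0,0,0]],[-0.8,[0,0,0],[0,0,0]]]' | sed -n '2p;4p'
python3 -m inch '[[-0.2,[0,0,0],[0,0,0]],[-0.2,[0,0,0],[0,0,0]],[-0.2,[0,0,0],[0,0,0]],[-0.2,[0,0,0],[0,0,0]],[-0.2,[0,-0.3,0],[0,0,0]],[-0.2,[0,-0.6,0],[0,0,0]],[-0.2,[0,-0.8,0],[0,0,0]],[-0.2,[0,-0.9,0],[0,0,0]],[-0.2,[0,-0.9,0],[0,0,0]],[-0.2,[0,-0.9,0],[0,0,0]]]' 
python3 -m inch '[[-0.2,[0.9,0,-0.4],[0,0,0]],[-0.2,[0.9,0,-0.4],[0,0,0]],[-0.2,[0.9,0,-0.4],[0,0,0]],[-0.2,[0.9,0,-0.4],[0,0,0]],[-0.2,[0.9,0,-0.4],[0,0,0]],[-0.2,[0.9,0,-0.4],[0,0,0]],[-0.2,[0.9,0,-0.4],[0,0,0]],[-0.2,[0.9,0,-0.4],[0,0,0]],[-0.2,[0.9,0,-0.4],[0,0,0]],[-0.2,[0.9,0,-0.4],[0,0,0]]]' >/dev/null
python3 -m inch '[[-0.2,[0.9,0,0],[0,0,0]],[-0.2,[0.9,0,0],[0,0,0]],[-0.2,[0.9,0,0],[0,0,0]],[-0.2,[0.9,0,0],[0,0,0]],[-0.2,[0,0,0],[0,0,0]]]' >/dev/null
python3 bed.py
python3 - <<'E'
from h import *
s=np.load('/tmp/top_b.npy',allow_pickle=True).item(); s2=snap('side'); u,v=proj(s2,[*D(0,.0),.04])[0].astype(int)
a=cv2.resize(s['image'][180:250,180:290],(480,305),interpolation=cv2.INTER_CUBIC)
b=cv2.resize(s2['image'][v-35:v+35,u-30:u+40],(305,305),interpolation=cv2.INTER_CUBIC)
cv2.imwrite('pics/p12.png',np.hstack([a,b]))
P=pts(s); q=P[180:250,185:300].reshape(-1,3); r=(q[:,:2]-O)@np.c_[U,V]
k=(q[:,2]>.025)&(q[:,2]<.06)&(r[:,1]>.0885)&(r[:,1]<.115)&(abs(r[:,0])<.015); print('tip',k.sum(),r[k].max(0) if k.any() else '', q[k,2].mean())
hsv=cv2.cvtColor(s['image'],cv2.COLOR_BGR2HSV); m=cv2.inRange(hsv,(100,120,60),(125,255,255)); m[:180]=0;m[250:]=0;m[:,:250]=0;m[:,310:]=0
h=P[m>0]; h=h[h[:,2]>.045]; rr=(h[:,:2]-O)@np.c_[U,V]; print('handle',rr.min(0),rr.max(0),np.median(h[:,2]))
E
```

```text
tcp_pos: [0.5279, 0.0263, 0.0632]
ft_force: [-0.5, -7.1, -0.8]
tcp_pos: [0.5282, 0.0263, 0.062]
ft_force: [-0.5, -6.8, 1.6]
time: 50.5
tcp_pos: [0.5276, 0.0271, 0.173]
eef_rot: [[0.049, -0.0, 0.999], [-0.999, 0.007, 0.049], [-0.007, -1.0, 0.0]]
ft_force: [-0.1, -0.1, 0.5]
finger_gap: 0.0346
handle none
rod none
rolls+plate [-0.02727176 -0.05866978] [0.03393405 0.06988288]
Lcheek [-0.0219  0.0741] [0.0223 0.089 ] [-0.0004  0.0817]
Rcheek [-0.0204 -0.0878] [ 0.0222 -0.0777] [ 0.0005 -0.0825]
block disp 0.0654397412513157 0.010447260108428861
tip 11 [0.00644459 0.09905012] 0.04436592129938452
handle [-0.01085006 -0.14782416] [ 0.01119755 -0.0918955 ] 0.050639888782440474
```

View pics/p12.png

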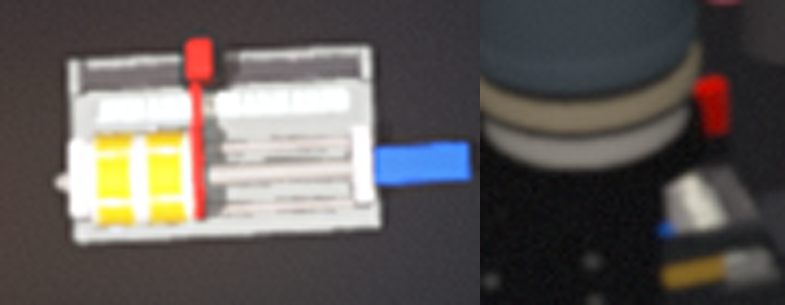

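```bash
python3 -c "
from h import *
st=ctrl.get_state(); print(st['time'],np.abs(st['qvel']).max(),st['ft_force'].round(1)); print(ctrl.finish_job())"
```

```text
52.1 0.02743454655568434 [ 0.4 -0.1  0.2]
the job is handed in; nothing more can be done
None
```

I reloaded the label dispenser and handed the job in at about 52 s of the 208 s limit. `finish_job()` reports no verdict. No fault or knock showed in any reading or picture.

- **Core:** it went into the grey bin. The top camera put it about 15 mm from the bin centre with its top near 33 mm, and a later side picture showed it still there.
- **Rolls:** only two yellow rolls were present, and both now stand in the bed. I slid the guide up until the force rose to about 9.5 N.
- **Guide:** its grip block reads 0.0256 to 0.0257 m, against 0.026 m expected for two snug rolls. The block had not moved after the spindle went in.
- **Spindle:** it met no resistance through the right cheek, guide, rolls and left cheek, then rose to about 7 N as the handle met the right cheek. The last top picture shows the tip about 11 mm beyond the left cheek (12 mm is home) and the handle at the right cheek.
- **Bystanders:** the arm stayed clear of the bottles, the pen pot and the pink, black and purple look-alike rolls. I did not re-measure their positions at the end.

**Check that missed:** the last side picture was blocked by the wrist, so the final state rests on the top view alone.

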